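Clip the measuring spoons on the snap hook and park it

TASK

Bring the hook of the spoon stand out from behind its guard: lift the red knob out of the park notch (blue mark), slide it along the rail and drop it into the loading notch at the other end (yellow mark). There, push the eye of every measuring spoon that lies on the worktop past the hook's sprung gate so that all of them hang inside the hook with the gate shut; then lift the knob again, slide the loaded hook back and drop the knob fully into the park notch. Leave the mug, the cup and the spice jar where they are.

Things in the scene. Friction and masses are not known exactly. Their poses are not given: they have to be found in the camera images.
- stand: Spoon stand fixed on the worktop. Origin: on the worktop, midway under the rail; x away from the robot, y along the rail to the left, z up; may be turned a little. Wooden base 130 x 300 x 12 mm (x from -75 to +55); steel posts 14 mm thick at y = +-135 mm topped by balls (237 mm high); between them an aluminium rail 12 mm thick, its top edge 217 mm up, with 3 notches.
- park_notch (a point): Park notch (blue mark on the rail, blue pad on the base below): at y = +70 mm of the stand, on the rail's top edge. Notches are 13 mm wide, 12 mm deep. Axes as the stand's.
- load_notch (a point): Loading notch (yellow mark, yellow pad below): like the park notch, at y = -70 mm of the stand. A third, unmarked notch at y = 0 is not used.
- guard (a point): Point on the steel guard, an 8 mm bar 155 mm above the worktop that goes from the left post 115 mm forward (-x), then right along y = +135 to +50 mm of the stand. It bars the way to the hook while that is parked.
- carriage (a joint): Position (m) of the black carriage that rides on the rail and carries the hook: 0 park notch, 0.07 middle notch, 0.14 loading notch; grows to the right (-y of the stand), range -0.004 to 0.144, friction about 1 N. While the knob's 9 mm pin is down in a notch the carriage has only 2 mm of play either way. It counts as in a notch within 7 mm.
- knob (a joint): Lift (m) of the red knob on the carriage: 0 = pin down in a notch (as at the start), about 0.010 = pin standing on the rail's edge between notches, 0.022 = top of its travel. Lift it by 0.014 or more to free the carriage. A spring of 1.5 to 2.6 N presses it down.
- knob_grip (a point): Centre of the red knob on top of the carriage: upright, round, 26 mm in diameter and 24 mm high, this point 255 mm above the worktop when down. Grip from above. The carriage's black body (40 mm along the rail, 24 mm across) begins 16 mm below this point. Wall cabinets (underside 0.57 m up, fronts from x = 0.56 m) hang behind: lean the wrist to the robot. Axes as the stand's.
- nose_tip (a point): Top of the nose of the snap hook under the carriage, 155 mm above the worktop; axes as the stand's. The hook is a J of 6 mm steel bar in its x-z plane, open at the top front: nose 25 mm down from the tip, bow 35 mm below the tip, stem 46 mm behind (+x) up to the carriage. A forward arm 42 mm above the tip carries the gate's hinge; the rail is 53 mm behind and 62 mm above the tip.
- hook_bow (a point): Middle of the hook's bow, where eyes hang (centre of the 6 mm bar), 120 mm above the worktop, 25 mm behind and 35 mm below nose_tip; axes as the stand's. An eye goes in level from the front: its ring just above the nose tip, pushed +x against the gate until its hole is over the tip, then lowered to 14 mm or more below the tip. Let go, the spoon swings down and hangs.
- gate (a joint): Angle (rad) of the hook's brass sprung gate: 0 = shut; it swings only inwards (+x), to 0.75, and springs shut. A 5 mm bar hinged 42 mm above the nose tip, hanging just behind the nose, its end 12 mm below the tip. Pushing it in near the tip takes 1 to 2 N over about 20 mm.
- spoon_red: Red plastic measuring spoon, 30 g, lying on the worktop (or absent). Origin under its grip point, at its underside; x along the handle to the eye (at +42), z up. Handle 12 mm wide, z = 8 to 16 mm, x = -23 to +31 mm; under it at x = +20 mm a 6 mm long rest down to z = 0; bowl 33 mm across, 16 mm high, at x = -36 mm. Grip across the handle at the origin.
- eye_red (a point): Centre of the eye of the red spoon: ring of 6 mm round bar in the plane of the spoon, hole 20 mm, outside 32 mm, at x = +42, z = 12 mm of the spoon; axes as the spoon's.
- spoon_yellow: Yellow plastic measuring spoon, 30 g, lying on the worktop (or absent). Origin under its grip point, at its underside; x along the handle to the eye (at +42), z up. Handle 12 mm wide, z = 8 to 16 mm, x = -23 to +31 mm; under it at x = +20 mm a 6 mm long rest down to z = 0; bowl 31 mm across, 16 mm high, at x = -36 mm. Grip across the handle at the origin.
- eye_yellow (a point): Centre of the eye of the yellow spoon: ring of 6 mm round bar in the plane of the spoon, hole 20 mm, outside 32 mm, at x = +42, z = 12 mm of the spoon; axes as the spoon's.
- spoon_green: Green plastic measuring spoon, 30 g, lying on the worktop (or absent). Origin under its grip point, at its underside; x along the handle to the eye (at +42), z up. Handle 12 mm wide, z = 8 to 16 mm, x = -23 to +31 mm; under it at x = +20 mm a 6 mm long rest down to z = 0; bowl 29 mm across, 16 mm high, at x = -36 mm. Grip across the handle at the origin.
- eye_green (a point): Centre of the eye of the green spoon: ring of 6 mm round bar in the plane of the spoon, hole 20 mm, outside 32 mm, at x = +42, z = 12 mm of the spoon; axes as the spoon's.
- spoon_blue: Blue plastic measuring spoon, 30 g, lying on the worktop (or absent). Origin under its grip point, at its underside; x along the handle to the eye (at +42), z up. Handle 12 mm wide, z = 8 to 16 mm, x = -23 to +31 mm; under it at x = +20 mm a 6 mm long rest down to z = 0; bowl 26 mm across, 16 mm high, at x = -36 mm. Grip across the handle at the origin.
- eye_blue (a point): Centre of the eye of the blue spoon: ring of 6 mm round bar in the plane of the spoon, hole 20 mm, outside 32 mm, at x = +42, z = 12 mm of the spoon; axes as the spoon's.
- blue_mug: Bystander: dark blue-grey mug, 89 x 120 x 83 mm, origin at the centre of its underside. Leave it where it is.
- tall_cup: Bystander: tall patterned cup, 81 mm across, 121 mm high, origin at the centre of its underside. Leave it where it is.
- spice_jar: Bystander: small spice jar with a dark cap, 44 mm across, 105 mm high, origin at the centre of its underside. Leave it where it is.
Things that resemble listed ones, but are neither listed nor needed, are in the scene too. Of the things shaped like the spoon_blue, the blue one is meant.

How it is judged:
On the way, in this order (a step that is already met when the one before it is completed fails the run):
1. the hook is in the loading notch, pin down (value of joint carriage above 0.133 m and value of joint knob below 0.004 m), for 0.2 s.
2. with the hook in the loading notch, every spoon has its eye inside the hook and the gate is shut (all of step 1 and value of joint gate below 0.06 rad and x of eye_red in the frame of nose_tip between -0.012 and 0.048 m and y of eye_red in the frame of nose_tip between -0.015 and 0.015 m and z of eye_red in the frame of nose_tip between -0.055 and -0.004 m and x of eye_yellow in the frame of nose_tip between -0.012 and 0.048 m and y of eye_yellow in the frame of nose_tip between -0.015 and 0.015 m and z of eye_yellow in the frame of nose_tip between -0.055 and -0.004 m and x of eye_green in the frame of nose_tip between -0.012 and 0.048 m and y of eye_green in the frame of nose_tip between -0.015 and 0.015 m and z of eye_green in the frame of nose_tip between -0.055 and -0.004 m and x of eye_blue in the frame of nose_tip between -0.012 and 0.048 m and y of eye_blue in the frame of nose_tip between -0.015 and 0.015 m and z of eye_blue in the frame of nose_tip between -0.055 and -0.004 m), for 0.3 s.
At the end, for the whole second after the job is handed in: Hook parked (within 7 mm of the park notch), knob down (lift under 4 mm), gate shut (under 0.06 rad), each spoon eye centre in the hook (from the nose tip 12 mm before to 48 mm behind, 15 mm sideways, 4 to 55 mm below), spoons slower than 0.06 m/s (value of joint carriage below 0.007 m and value of joint knob below 0.004 m and value of joint gate below 0.06 rad and x of eye_red in the frame of nose_tip between -0.012 and 0.048 m and y of eye_red in the frame of nose_tip between -0.015 and 0.015 m and z of eye_red in the frame of nose_tip between -0.055 and -0.004 m and x of eye_yellow in the frame of nose_tip between -0.012 and 0.048 m and y of eye_yellow in the frame of nose_tip between -0.015 and 0.015 m and z of eye_yellow in the frame of nose_tip between -0.055 and -0.004 m and x of eye_green in the frame of nose_tip between -0.012 and 0.048 m and y of eye_green in the frame of nose_tip between -0.015 and 0.015 m and z of eye_green in the frame of nose_tip between -0.055 and -0.004 m and x of eye_blue in the frame of nose_tip between -0.012 and 0.048 m and y of eye_blue in the frame of nose_tip between -0.015 and 0.015 m and z of eye_blue in the frame of nose_tip between -0.055 and -0.004 m and linear speed of each of spoon_red, spoon_yellow, spoon_green, spoon_blue below 0.06 m/s); the robot touches nothing.
It fails at once if the blue mug pushed more than 3 cm or tipped over (distance of blue_mug from where it was at the start of the episode above 0.03 m or angle between blue_mug's own z axis and vertical above 0.5 rad).
It fails at once if the tall cup pushed more than 3 cm or tipped over (distance of tall_cup from where it was at the start of the episode above 0.03 m or angle between tall_cup's own z axis and vertical above 0.5 rad).
It fails at once if the spice jar pushed more than 3 cm or tipped over (distance of spice_jar from where it was at the start of the episode above 0.03 m or angle between spice_jar's own z axis and vertical above 0.5 rad).
Of spoon_red, spoon_yellow, spoon_green, spoon_blue only 3 to 4 are there at a start; the rules pass over those that are not, and their reading is None.
At some moment in a run one of spoon_red, spoon_yellow, spoon_green, spoon_blue may be knocked a few centimetres aside while the robot is not near it.
It also fails if it takes over 210 s, if anything falls off the work surface, if the arm or the gripper's body presses on something with over 40 N, if the wrist force passes 120 N, or if a joint passes its speed limit or range.

ROBOT

A 7-joint arm with a two-finger parallel gripper is mounted at the origin on a cart in front of the work surface, level with it; the furniture and walls round the work are solid. World frame = base frame: x ahead of the robot, y to its left, z up, the work surface at z = 0. Lengths are in m, angles in rad, forces in N, time in s.
With the tool pointing down it reaches from about 0.425 to 0.925 m from the base axis. Payload 6.8 kg.
Tool frame: the origin (TCP) lies midway between the tips of the shut fingers; the grasp point (between the pads) lies 19 mm behind it; z points along the fingers, y is the line along which they close (so a half turn about z gives the same grasp; the last joint's range is limited). The gripper opens to 85 mm and grips with 20 to 120 N. Pads are 22 mm wide; open, the fingers measure 114 mm over their backs; the gripper's body (76 mm by 85 mm) begins 54 mm behind the grasp point. The pads swing forward as they close: fully open they stand 13 mm farther back than shut.
Start: joints at [-1.384, 0.477, 0.022, 1.555, -0.011, 1.109, -0.083], TCP at [0.196, 0.646, 0.231] pointing down, gripper open.
Joint ranges: [-2.96, 2.96], [-0.34, 2.1], [-1.41, 1.46], [0.24, 2.44], [-1.37, 4.51], [0.17, 1.92], [-2.96, 2.96]. Speed limits (rad/s): [2.39, 2.39, 3.14, 3.14, 3.14, 3.14, 3.14].

INTERFACE

Orientations are given as a unit quaternion [w, x, y, z].
In Python, from station import bot gives the robot as it stands.
- The arm moves only by the tool jog_arm, never from a script. Its argument "rows" is a list of rows, each an object of numbers: "fingers": the finger opening in mm, from 0 to 85.4; "x", "y", "z": the shift along the tool's x, y, z in mm; "ax", "ay", "az": the turn, a rotation vector about the tool's x, y, z in degrees. A call has exactly 8 rows; each row shifts and turns the commanded pose from where the row before left it, along the tool's axes as they then stand; what a row does not reach is not made up. A row lasts 1/10 s, in which the tool goes at most 50 mm and 8.59 degrees, less where a joint would pass 70% of its speed; a pose out of reach is approached as far as the arm can. A call with a gripper value outside its range is refused whole. The fingers move at their own pace and stop on an object; "force" is the grip in N (left out, the last holds). Time passes only in rows, so rows that do not move let the fingers close, or fill a call up. It gives the time, the measured TCP pose, the force, the opening and the grip force at its end, in the units of the state.
- bot.get_obs(): the state, without advancing time (a new reading comes with each control period).
- bot.read_camera(name): name is "side" or "top" or "wrist"; returns a dict with "pixels" (384x512x3 uint8, red, green, blue), "vertical_fov" (degrees; the focal length in pixels is half the picture's height over the tangent of half this angle, whatever the lens; pixels are square), "cx", "cy" (the principal point, pixels), "world_from_camera" (4x4, takes a point from camera to world coordinates). Camera axes: x right, y down, z forward; pixel columns grow to the right and rows downward; lengths in m; the calibration is good to about 2 mm. A picture is of the moment at which its call begins. There is no depth.
- bot.hand_in(): hands the job in; it is judged then, once.
The state is a dict: "t": time; "q": joint angles; "joint_vel": joint speeds; "joint_torque": joint torques, N m; "eef_pos": TCP position; "tool_rot": TCP orientation; "contact_force": force on the tool from outside, world axes, zero at the start; "torque": the same for the moment, N m; "gripper_width": opening from 0.0 (shut) to 1.0 (fully open); "grasp_force": force on a finger pad.
Only numpy, scipy, OpenCV 4.12 (cv2) and the standard library are available. Lean on these libraries where they do the work, as an engineer would, in place of code of your own. Each camera call takes 0.05 s, during which the arm holds its last target. There are 200 camera calls.

## Working session

There is one attempt and no reset: what is moved stays moved. The work goes in short steps, Python scripts to look and compute and a tool call to move; the robot and the scene stay as the last step left them, time stands still between calls to the robot, and variables do not carry over. Pictures are saved under pics/ and viewed, at most 14 in all, crops included, and the job is handed in when it is done.

Besides the shell and the picture viewer there is one more tool, called after "Emit:" as name(argument=value, ...) on one line, values as JSON. jog_arm: Moves the arm, as the interface text tells. Its arguments: {"type":"object","properties":{"rows":{"type":"array","items":{"type":"object","properties":{"fingers":{"type":"number"},"x":{"type":"number"},"y":{"type":"number"},"z":{"type":"number"},"ax":{"type":"number"},"ay":{"type":"number"},"az":{"type":"number"}}}},"force":{"type":"number"}},"required":["rows"]}

```bash
ls; mkdir -p pics
cat > h.py <<'E'
import numpy as np, cv2
from station import bot
from scipy.spatial.transform import Rotation as R
def cam(n):
    c=bot.read_camera(n); p=c["pixels"]; c["f"]=p.shape[0]/2/np.tan(np.radians(c["vertical_fov"])/2); return c
def save(c,fn,crop=None,s=1):
    p=c["pixels"][:,:,::-1]
    if crop: x0,y0,x1,y1=crop; p=p[y0:y1,x0:x1]
    p=cv2.resize(p,None,fx=s,fy=s,interpolation=cv2.INTER_CUBIC); cv2.imwrite("pics/"+fn,p)
def ray(c,u,v):
    T=np.array(c["world_from_camera"]); d=T[:3,:3]@np.array([(u-c["cx"])/c["f"],(v-c["cy"])/c["f"],1]); return T[:3,3],d
def onz(c,u,v,z):
    o,d=ray(c,u,v); return o+d*(z-o[2])/d[2]
def proj(c,P):
    T=np.linalg.inv(np.array(c["world_from_camera"])); q=T[:3,:3]@np.array(P)+T[:3,3]; return q[0]/q[2]*c["f"]+c["cx"],q[1]/q[2]*c["f"]+c["cy"]
def tri(c1,p1,c2,p2):
    A=[];b=[]
    for c,p in((c1,p1),(c2,p2)):
        o,d=ray(c,*p); d/=np.linalg.norm(d); M=np.eye(3)-np.outer(d,d); A.append(M); b.append(M@o)
    return np.linalg.lstsq(np.vstack(A),np.hstack(b),rcond=None)[0]
def tool():
    o=bot.get_obs(); q=o["tool_rot"]; return np.array(o["eef_pos"]),R.from_quat([q[1],q[2],q[3],q[0]])
E
python3 - <<'E'
from h import *
np.set_printoptions(precision=3,suppress=True)
print(bot.get_obs())
for n in("side","top","wrist"):
    c=cam(n); print(n,c["f"],c["cx"],c["cy"],np.array(c["world_from_camera"]))
    save(c,n+"0.png",s=1.5)
E
```

```text
pics
{'t': 0.0, 'q': array([-1.384,  0.478,  0.022,  1.556, -0.011,  1.109, -0.083]), 'joint_vel': array([-0.   , -0.   ,  0.001,  0.001,  0.   , -0.   ,  0.   ]), 'joint_torque': array([ -0.001, -59.646,   1.608, -28.121,   0.012,   0.009,   0.   ]), 'eef_pos': array([0.196, 0.645, 0.23 ]), 'tool_rot': array([-0.   ,  0.147,  0.989, -0.001]), 'contact_force': array([0.095, 0.04 , 0.421]), 'torque': array([ 0.032,  0.014, -0.007]), 'grasp_force': 0.0, 'gripper_width': 0.9983366473070203}
side 408.3726706557746 247.10500297401697 190.61942963784298 [[ 0.992 -0.063  0.106  0.427]
 [-0.122 -0.429  0.895 -0.904]
 [-0.011 -0.901 -0.434  0.609]
 [ 0.     0.     0.     1.   ]]
top 387.4698256058444 256.99919340540197 189.78995273058067 [[ 0.024 -0.993  0.112  0.416]
 [-1.    -0.022  0.02  -0.032]
 [-0.017 -0.113 -0.994  1.103]
 [ 0.     0.     0.     1.   ]]
wrist 295.360606528131 255.16264126897826 189.22421053021864 [[ 0.292  0.919  0.264  0.129]
 [ 0.957 -0.28  -0.083  0.665]
 [-0.002  0.277 -0.961  0.374]
 [ 0.     0.     0.     1.   ]]
```

View pics/side0.png

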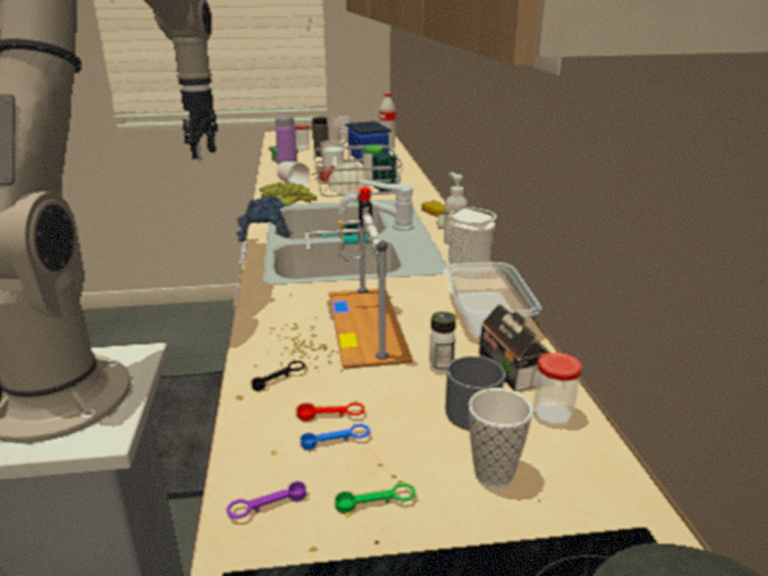

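View pics/top0.png

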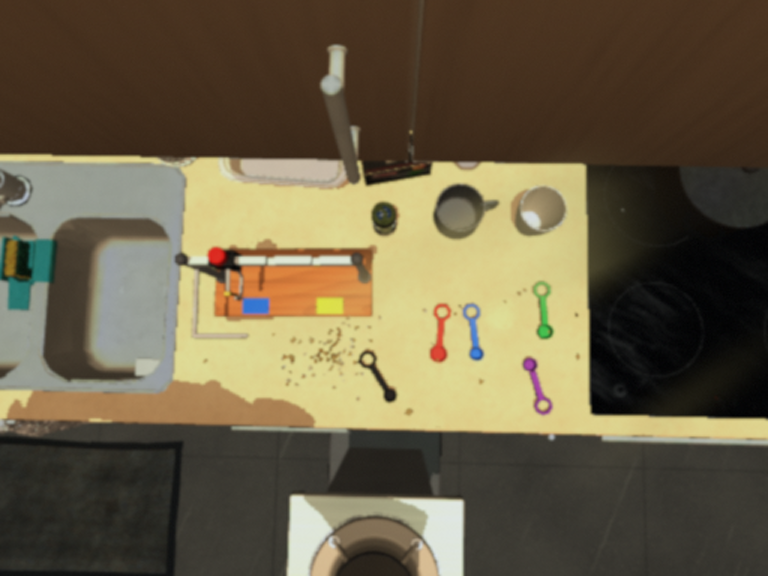

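Side view: red (330,411), blue (335,437) and green (375,497) spoons; the black (278,375) and purple (267,500) ones are unlisted, and yellow is absent. The knob is at (365,193). In the top view (1.5x) the knob is at (217,257), the blue pad at (256,306) and the yellow pad at (329,306).

```bash
cat >> h.py <<'E'
def masks(c):
    hsv=cv2.cvtColor(c["pixels"],cv2.COLOR_RGB2HSV); H,S,V=[hsv[:,:,i].astype(int) for i in range(3)]
    return {"red":((H<6)|(H>174))&(S>170)&(V>90),"green":(H>50)&(H<75)&(S>150)&(V>60),"blue":(H>103)&(H<118)&(S>150)&(V>90),"yellow":(H>26)&(H<34)&(S>180)&(V>150)}
def blobs(m,amin=12):
    n,l,st,ce=cv2.connectedComponentsWithStats(m.astype(np.uint8),connectivity=8)
    return [(l==i,st[i],ce[i]) for i in range(1,n) if st[i,4]>=amin]
def axis(c,m,z=.012):
    ys,xs=np.nonzero(m); P=np.array([onz(c,x,y,z)[:2] for x,y in zip(xs,ys)]); mu=P.mean(0)
    d=np.linalg.svd(P-mu)[2][0] if len(P)<4000 else None
    t=(P-mu)@d; return mu,d,t.min(),t.max(),mu+d*t.min(),mu+d*t.max()
E
python3 - <<'E'
from h import *
np.set_printoptions(precision=4,suppress=True)
for n in("top","side"):
    c=cam(n); M=masks(c)
    for k in M:
        for m,st,ce in blobs(M[k]):
            x,y,w,h,a=st
            print(n,k,st,ce.round(1), end=" ")
            if a<600:
                mu,d,t0,t1,A,B=axis(c,m); print("ends",A,B,round(t1-t0,4),"pad",onz(c,*ce,.012)[:2])
            else: print()
T=cam("top");S=cam("side")
def red(c):
    return [ce for m,st,ce in blobs(masks(c)["red"])]
print(red(T),red(S))
for p in((120,173),(238,173)): print(onz(T,*p,.23))
E
```

```text
top red [139 165  12  12 107] [144.3 170.6] ends [0.5971 0.328 ] [0.5793 0.301 ] 0.0324 pad [0.5877 0.3138]
top red [288 213   9  27 108] [292.4 230.1] ends [ 0.4763 -0.1156] [ 0.4026 -0.11  ] 0.0739 pad [ 0.428 -0.112]
top green [359 212   8  13  47] [362.4 219.7] ends [ 0.4829 -0.3088] [ 0.4493 -0.3064] 0.0337 pad [ 0.4616 -0.3073]
top blue [163 200  15   8 120] [170.  203.5] ends [0.4946 0.2555] [0.4951 0.215 ] 0.0406 pad [0.4949 0.2352]
top blue [314 217   7  22  66] [316.7 230.7] ends [ 0.4661 -0.1747] [ 0.4074 -0.1825] 0.0592 pad [ 0.4279 -0.1798]
side red [254  75  10   5  40] [259.  77.] ends [0.9348 2.4731] [0.9093 2.2987] 0.1762 pad [0.922  2.3856]
side red [214 115   6   5  19] [216.1 116.8] ends [0.5233 1.3012] [0.5138 1.2212] 0.0806 pad [0.5189 1.2646]
side red [239 125   8   9  58] [242.6 129.2] ends [0.6457 1.0891] [0.627  0.9582] 0.1322 pad [0.6356 1.0183]
side red [358 238  30  15 261] [372.5 245.1] ends [ 0.8736 -0.0135] [ 0.843  -0.0783] 0.0716 pad [ 0.8577 -0.0475]
side red [198 269  38  12 189] [211.4 273.8] ends [ 0.4011 -0.1104] [ 0.4886 -0.1154] 0.0877 pad [ 0
[... 384 characters left out ...]
 [227.5 203.6] ends [0.4928 0.2575] [0.5074 0.2232] 0.0374 pad [0.4996 0.2416]
side blue [241 284   5   7  12] [243.6 287.5] ends [ 0.5064 -0.1607] [ 0.5002 -0.1815] 0.0217 pad [ 0.5029 -0.1725]
side blue [201 286  39  13 167] [215.1 291.6] ends [ 0.4894 -0.1703] [ 0.406  -0.1829] 0.0844 pad [ 0.4384 -0.1781]
side yellow [227 222  11  10  86] [231.9 226.5] ends [0.5013 0.1236] [0.4999 0.0753] 0.0484 pad [0.5006 0.0987]
[array([144.2804, 170.5607]), array([292.3611, 230.1019])] [array([259.   ,  76.975]), array([216.1053, 117.2105]), array([242.6949, 129.0339]), array([371.1849, 247.1918]), array([373.4417, 241.9   ]), array([211.6771, 273.8021])]
[0.5466 0.3004 0.23  ]
[0.5523 0.0296 0.23  ]
```

Run:
```python
from h import *
T=cam("top");a=cv2.resize(T["pixels"][90:290,100:400,::-1],None,fx=2.6,fy=2.6,interpolation=cv2.INTER_CUBIC);cv2.imwrite("pics/t1.png",a)
```

```text
(no output)
```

View pics/t1.png

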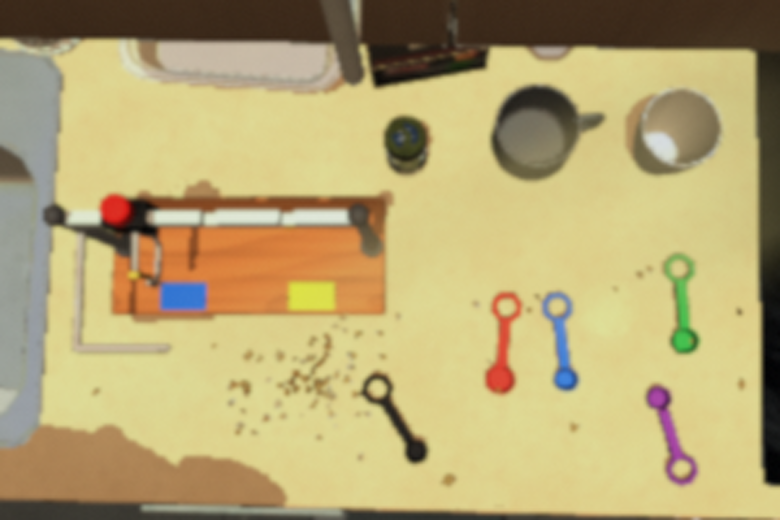

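The crop confirms the targets by colour and shape: red eye (507,305), bowl (500,378); blue eye (556,306), bowl (566,379); green eye (679,268), bowl (683,340). Purple (669,435) and black (396,418) are not listed. Next I plan the approach to the knob.

```bash
cat >> h.py <<'E'
TH=0.021; ORG=np.array([.5495,.165,0])
def st(x,y,z): return ORG+R.from_euler("z",TH).apply([x,y,z])
def ori(yaw,tilt): # tool x toward robot; yaw of the closing line (deg), wrist leaned to robot by tilt deg
    B=np.array([[-1,0,0],[0,1,0],[0,0,-1]]).T
    return R.from_euler("z",yaw,degrees=True)*R.from_euler("y",-tilt,degrees=True)*R.from_matrix(B)
def plan(p,yaw=None,tilt=0,label=""):
    P,Q=tool(); T=Q if yaw is None else ori(yaw,tilt)
    rv=(Q.inv()*T).as_rotvec(degrees=True)
    print(label,"turn",rv.round(1),"then shift mm",(T.inv().apply(np.array(p)-P)*1000).round(1))
def delta(d,yaw,tilt): print("world",np.round(d,1),"-> tool",ori(yaw,tilt).inv().apply(d).round(1))
E
python3 - <<'E'
from h import *
T=cam("top");S=cam("side")
K=tri(T,(144.3,170.6),S,(242.65,129.1)); print("knob",K,st(0,.07,.255))
g=st(0,.07,.262); tz=ori(1.2,25).apply([0,0,1]); tcp=g+tz*.019; print("tcp",tcp)
plan([.45,.27,.38],1.2,25,"way"); plan(tcp+[0,0,.06],1.2,25,"above"); plan(tcp,1.2,25,"at")
E
```

```text
knob [0.55022074 0.23683478 0.25481326] [0.54803011 0.23498457 0.255     ]
tcp [0.55605809 0.23515273 0.24478015]
way turn [ -4.  -24.8 -17.8] then shift mm [-285.8 -381.1  -30.9]
above turn [ -4.  -24.8 -17.8] then shift mm [-349.4 -418.2   81.8]
at turn [ -4.  -24.8 -17.8] then shift mm [-324.1 -418.2  136.2]
```

Emit:
jog_arm(rows=[{"z": -30, "ax": -1, "ay": -6.2, "az": -4.4, "fingers": 60}, {"z": -30, "ax": -1, "ay": -6.2, "az": -4.4}, {"z": -20, "ax": -1, "ay": -6.2, "az": -4.4}, {"ax": -1, "ay": -6.2, "az": -4.4}, {"x": -20, "y": -35}, {"x": -20, "y": -35}, {"x": -20, "y": -35}, {"x": -20, "y": -35}])

```text
invalid input
```

Run:
```python
from h import *
tcp=np.array([.5575,.236,.2455])
plan(tcp+[-.06,0,.13],1.2,25,"way");print(bot.get_obs()["q"])
```

```text
way turn [ -4.  -24.8 -17.8] then shift mm [-326.3 -416.1   -7. ]
[-1.38410974  0.47702871  0.02240507  1.55546442 -0.01147879  1.10932108
 -0.0831488 ]
```

Emit:
jog_arm(rows=[{"x": 0, "y": 0, "z": -30, "ax": -1, "ay": -6.2, "az": -4.4, "fingers": 60}, {"x": 0, "y": 0, "z": -30, "ax": -1, "ay": -6.2, "az": -4.4, "fingers": 60}, {"x": 0, "y": 0, "z": -20, "ax": -1, "ay": -6.2, "az": -4.4, "fingers": 60}, {"x": 0, "y": 0, "z": 0, "ax": -1, "ay": -6.2, "az": -4.4, "fingers": 60}, {"x": -20, "y": -35, "z": 0, "ax": 0, "ay": 0, "az": 0, "fingers": 60}, {"x": -20, "y": -35, "z": 0, "ax": 0, "ay": 0, "az": 0, "fingers": 60}, {"x": -20, "y": -35, "z": 0, "ax": 0, "ay": 0, "az": 0, "fingers": 60}, {"x": -20, "y": -35, "z": 0, "ax": 0, "ay": 0, "az": 0, "fingers": 60}])

```text
t: 1.3
eef_pos: [0.264, 0.5063, 0.3446]
tool_rot: [0.217, -0.009, 0.976, 0.003]
contact_force: [0.1, -1.3, 0.7]
gripper_width: 0.701
grasp_force: 0.0
```

Run:
```python
from h import *
tcp=np.array([.5575,.236,.2455])
plan(tcp+[-.06,0,.13],1.2,25,"way");print(bot.get_obs()["q"])
```

```text
way turn [ 0.   0.  -0.2] then shift mm [-219.5 -275.1   68.3]
[-1.54130044  0.14292596  0.1069557   1.82652859  0.45985844  1.14335708
 -0.03476786]
```

Emit:
jog_arm(rows=[{"x": -30, "y": -39, "fingers": 60}, {"x": -30, "y": -39, "fingers": 60}, {"x": -30, "y": -39, "fingers": 60}, {"x": -30, "y": -39, "z": 10, "fingers": 60}, {"x": -30, "y": -39, "z": 15, "fingers": 60}, {"x": -30, "y": -39, "z": 15, "fingers": 60}, {"x": -30, "y": -30, "z": 15, "fingers": 60}, {"x": -10, "y": -10, "z": 13, "fingers": 60}])

```text
invalid input
```

Run:
```python
from h import *
tcp=np.array([.5575,.236,.2455])
plan(tcp,1.2,25,"at");print(bot.get_obs()["q"])
c=cam("wrist"); save(c,"w1.png",s=1.5)
for m,s,ce in blobs(masks(c)["red"]): print(s,ce)
print(proj(c,[.5502,.2368,.255]),proj(c,[.548,.235,.267]))
```

```text
at turn [ 0.   0.  -0.2] then shift mm [-218.9 -276.4  211.4]
[-1.54130044  0.14292596  0.1069557   1.82652859  0.45985844  1.14335708
 -0.03476786]
(np.float64(57.75303531560084), np.float64(319.5769626918196)) (np.float64(51.250975958430814), np.float64(327.6119296210243))
```

View pics/w1.png

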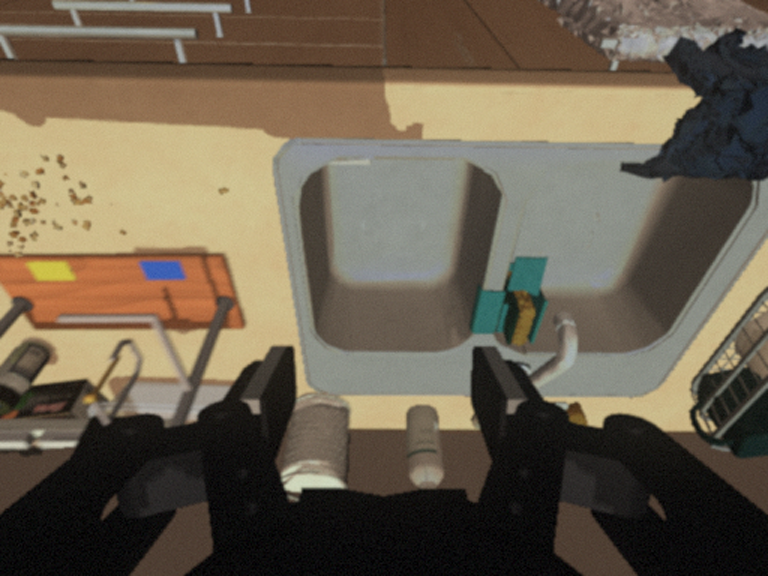

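All seven fields are required per row. The wrist view shows the stand at left, with its blue pad at (163,270); the fingers hide the knob.

Emit:
jog_arm(rows=[{"x": -30, "y": -39, "z": 0, "ax": 0, "ay": 0, "az": 0, "fingers": 60}, {"x": -30, "y": -39, "z": 0, "ax": 0, "ay": 0, "az": 0, "fingers": 60}, {"x": -30, "y": -39, "z": 0, "ax": 0, "ay": 0, "az": 0, "fingers": 60}, {"x": -30, "y": -39, "z": 10, "ax": 0, "ay": 0, "az": 0, "fingers": 60}, {"x": -30, "y": -39, "z": 15, "ax": 0, "ay": 0, "az": 0, "fingers": 60}, {"x": -30, "y": -39, "z": 15, "ax": 0, "ay": 0, "az": 0, "fingers": 60}, {"x": -30, "y": -30, "z": 15, "ax": 0, "ay": 0, "az": 0, "fingers": 60}, {"x": -10, "y": -10, "z": 13, "ax": 0, "ay": 0, "az": 0, "fingers": 60}])

```text
t: 2.15
eef_pos: [0.4975, 0.2355, 0.3767]
tool_rot: [0.218, -0.005, 0.976, 0.003]
contact_force: [0.5, 0.7, 0.7]
gripper_width: 0.702
grasp_force: 0.0
```

Run:
```python
from h import *
tcp=np.array([.5575,.236,.2455])
plan(tcp,1.2,25,"at");print(bot.get_obs()["q"])
c=cam("wrist"); save(c,"w2.png",s=1.5)
for m,s,ce in blobs(masks(c)["red"]): print(s,ce)
print(proj(c,[.5502,.2368,.255]),proj(c,[.548,.235,.267]))
```

```text
at turn [-0.   0.1 -0.6] then shift mm [  1.1  -0.8 144.2]
[-1.21976032 -0.08198509  0.47307     1.97440458  0.40258765  0.93988385
  0.64864587]
[  0   3  23  46 332] [ 7.6686747  29.03614458]
[244 162  25  31 618] [256.52912621 176.97087379]
[ 30 212  34  20 166] [ 48.06626506 217.8253012 ]
[ 40 220   4   4  13] [ 41.30769231 221.61538462]
[ 35 221  22  12 118] [ 46.51694915 227.88135593]
(np.float64(256.49327316639005), np.float64(175.04867509011765)) (np.float64(254.66032882965496), np.float64(181.26128644785422))
```

Emit:
jog_arm(rows=[{"x": 0, "y": -1, "z": 30, "ax": 0, "ay": 0, "az": -0.6, "fingers": 50}, {"x": 0, "y": 0, "z": 30, "ax": 0, "ay": 0, "az": 0, "fingers": 50}, {"x": 1, "y": 0, "z": 30, "ax": 0, "ay": 0, "az": 0, "fingers": 50}, {"x": 0, "y": 0, "z": 20, "ax": 0, "ay": 0, "az": 0, "fingers": 50}, {"x": 0, "y": 0, "z": 15, "ax": 0, "ay": 0, "az": 0, "fingers": 50}, {"x": 0, "y": 0, "z": 10, "ax": 0, "ay": 0, "az": 0, "fingers": 50}, {"x": 0, "y": 0, "z": 5, "ax": 0, "ay": 0, "az": 0, "fingers": 50}, {"x": 0, "y": 0, "z": 2, "ax": 0, "ay": 0, "az": 0, "fingers": 50}])

```text
t: 3.0
eef_pos: [0.5535, 0.2406, 0.2461]
tool_rot: [0.217, -0.014, 0.976, 0.002]
contact_force: [0.3, 0.2, -0.3]
gripper_width: 0.585
grasp_force: 0.0
```

Emit:
jog_arm(force=40, rows=[{"x": 0, "y": 0, "z": 0, "ax": 0, "ay": 0, "az": 0, "fingers": 30}, {"x": 0, "y": 0, "z": 0, "ax": 0, "ay": 0, "az": 0, "fingers": 15}, {"x": 0, "y": 0, "z": 0, "ax": 0, "ay": 0, "az": 0, "fingers": 15}, {"x": 0, "y": 0, "z": 0, "ax": 0, "ay": 0, "az": 0, "fingers": 15}, {"x": 0, "y": 0, "z": 0, "ax": 0, "ay": 0, "az": 0, "fingers": 15}, {"x": 0, "y": 0, "z": 0, "ax": 0, "ay": 0, "az": 0, "fingers": 15}, {"x": 0, "y": 0, "z": 0, "ax": 0, "ay": 0, "az": 0, "fingers": 15}, {"x": 0, "y": 0, "z": 0, "ax": 0, "ay": 0, "az": 0, "fingers": 15}])

```text
t: 3.8
eef_pos: [0.5537, 0.2403, 0.2468]
tool_rot: [0.217, -0.013, 0.976, 0.002]
contact_force: [-3.3, -2.0, 6.3]
gripper_width: 0.286
grasp_force: 39.2
```

Run:
```python
from h import *
print(tool()[0]); a,b=st(0,-.07,0),st(0,.07,0)
delta([0,0,16],1.2,25); delta((a-b)*1000,1.2,25)
```

```text
[0.55366042 0.24034504 0.24684408]
world [ 0  0 16] -> tool [ -6.8   0.  -14.5]
world [   2.9 -140.     0. ] -> tool [  -0. -140.    0.]
```

```bash
cat >> h.py <<'E'
def d(v): P,Q=tool(); print("world",np.round(v,1),"-> tool now",Q.inv().apply(v).round(2))
E
python3 - <<'E'
from h import *
d([0,0,17]); d((st(0,-.07,0)-st(0,.07,0))*1000); print(tool()[1].as_matrix().round(3))
E
```

```text
world [ 0  0 17] -> tool now [ -7.2   -0.04 -15.4 ]
world [   2.9 -140.     0. ] -> tool now [ 9.0e-01 -1.4e+02 -9.0e-02]
[[-0.906 -0.027  0.423]
 [-0.025  1.     0.01 ]
 [-0.423 -0.002 -0.906]]
```

Emit:
jog_arm(rows=[{"x": -2.5, "y": 0, "z": -5, "ax": 0, "ay": 0, "az": 0, "fingers": 15}, {"x": -2.5, "y": 0, "z": -5, "ax": 0, "ay": 0, "az": 0, "fingers": 15}, {"x": -2.2, "y": 0, "z": -5.4, "ax": 0, "ay": 0, "az": 0, "fingers": 15}, {"x": 0, "y": 0, "z": 0, "ax": 0, "ay": 0, "az": 0, "fingers": 15}, {"x": 0, "y": -8, "z": 0, "ax": 0, "ay": 0, "az": 0, "fingers": 15}, {"x": 0, "y": -12, "z": 0, "ax": 0, "ay": 0, "az": 0, "fingers": 15}, {"x": 0, "y": -15, "z": 0, "ax": 0, "ay": 0, "az": 0, "fingers": 15}, {"x": 0, "y": 0, "z": 0, "ax": 0, "ay": 0, "az": 0, "fingers": 15}])

```text
t: 4.6
eef_pos: [0.5544, 0.2011, 0.2628]
tool_rot: [0.216, -0.011, 0.976, 0.0]
contact_force: [0.1, -1.8, -3.1]
gripper_width: 0.289
grasp_force: 39.6
```

Run:
```python
from h import *
o=bot.get_obs();print(o["contact_force"],o["eef_pos"])
c=cam("side")
for m,s,ce in blobs(masks(c)["red"]): print(s,ce)
save(c,"s2.png",(150,60,400,260),3)
```

```text
[ 0.06746019 -1.79916795 -3.08720287] [0.55435745 0.20108891 0.26277645]
[254  75  10   5  40] [259.   76.9]
[214 115   6   6  18] [216.22222222 117.16666667]
[358 238  29  15 267] [372.27340824 245.11610487]
[198 269  38  11 189] [211.4973545  273.77248677]
```

View pics/s2.png

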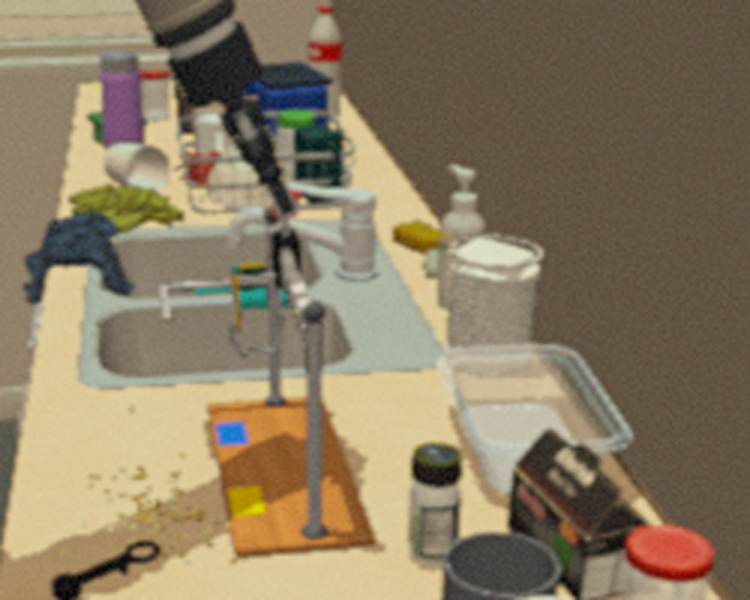

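The carriage (285,240) is moving with the gripper, well clear of the right post at (312,315). I continue sliding.

Emit:
jog_arm(rows=[{"x": 0, "y": -14, "z": 0, "ax": 0, "ay": 0, "az": 0, "fingers": 15}, {"x": 0, "y": -14, "z": 0, "ax": 0, "ay": 0, "az": 0, "fingers": 15}, {"x": 0, "y": -14, "z": 0, "ax": 0, "ay": 0, "az": 0, "fingers": 15}, {"x": 0, "y": -14, "z": 0, "ax": 0, "ay": 0, "az": 0, "fingers": 15}, {"x": 0, "y": -14, "z": 0, "ax": 0, "ay": 0, "az": 0, "fingers": 15}, {"x": 0, "y": -14, "z": 0, "ax": 0, "ay": 0, "az": 0, "fingers": 15}, {"x": 0, "y": -10, "z": 0, "ax": 0, "ay": 0, "az": 0, "fingers": 15}, {"x": 0, "y": 0, "z": 0, "ax": 0, "ay": 0, "az": 0, "fingers": 15}])

```text
t: 5.45
eef_pos: [0.5565, 0.1086, 0.2631]
tool_rot: [0.216, -0.012, 0.976, 0.001]
contact_force: [-1.5, -0.8, -2.5]
gripper_width: 0.29
grasp_force: 39.8
```

Run:
```python
from h import *
P,Q=tool();print(P);d(np.array([0,.1005-P[1],0])*1000);d([0,0,-17])
```

```text
[0.55651136 0.10864941 0.26311004]
world [ 0.  -8.1  0. ] -> tool now [ 0.19 -8.15 -0.06]
world [  0   0 -17] -> tool now [ 7.17  0.06 15.42]
```

Emit:
jog_arm(rows=[{"x": 0, "y": -4, "z": 0, "ax": 0, "ay": 0, "az": 0, "fingers": 15}, {"x": 0, "y": -4, "z": 0, "ax": 0, "ay": 0, "az": 0, "fingers": 15}, {"x": 0, "y": 0, "z": 0, "ax": 0, "ay": 0, "az": 0, "fingers": 15}, {"x": 2.4, "y": 0, "z": 5, "ax": 0, "ay": 0, "az": 0, "fingers": 15}, {"x": 2.4, "y": 0, "z": 5, "ax": 0, "ay": 0, "az": 0, "fingers": 15}, {"x": 2.4, "y": 0, "z": 5, "ax": 0, "ay": 0, "az": 0, "fingers": 15}, {"x": 0, "y": 0, "z": 0, "ax": 0, "ay": 0, "az": 0, "fingers": 15}, {"x": 0, "y": 0, "z": 0, "ax": 0, "ay": 0, "az": 0, "fingers": 15}])

```text
t: 6.25
eef_pos: [0.5613, 0.1037, 0.2522]
tool_rot: [0.221, -0.013, 0.975, 0.003]
contact_force: [-18.1, -5.4, 32.2]
gripper_width: 0.288
grasp_force: 50.0
```

Emit:
jog_arm(rows=[{"x": -2.4, "y": 0, "z": -5, "ax": 0, "ay": 0, "az": 0, "fingers": 15}, {"x": -2.4, "y": 0, "z": -5, "ax": 0, "ay": 0, "az": 0, "fingers": 15}, {"x": 0, "y": 0, "z": 0, "ax": 0, "ay": 0, "az": 0, "fingers": 15}, {"x": 0, "y": -3, "z": 0, "ax": 0, "ay": 0, "az": 0, "fingers": 15}, {"x": 0, "y": 0, "z": 0, "ax": 0, "ay": 0, "az": 0, "fingers": 15}, {"x": 0, "y": 0, "z": 0, "ax": 0, "ay": 0, "az": 0, "fingers": 15}, {"x": 0, "y": 0, "z": 0, "ax": 0, "ay": 0, "az": 0, "fingers": 15}, {"x": 0, "y": 0, "z": 0, "ax": 0, "ay": 0, "az": 0, "fingers": 15}])

```text
t: 7.05
eef_pos: [0.5605, 0.1013, 0.2603]
tool_rot: [0.22, -0.014, 0.975, 0.003]
contact_force: [7.8, -0.3, -3.1]
gripper_width: 0.282
grasp_force: 45.7
```

Run:
```python
from h import *
P,Q=tool();print(P);d((np.array([.5566,.1003,P[2]])-P)*1000);d([0,0,1000*(.2468-P[2])])
```

```text
[0.56050828 0.10129657 0.26029168]
world [-3.9 -1.   0. ] -> tool now [ 3.55 -0.89 -1.69]
world [  0.    0.  -13.5] -> tool now [5.790e+00 1.000e-02 1.218e+01]
```

Emit:
jog_arm(rows=[{"x": 0, "y": -1, "z": 0, "ax": 0, "ay": 0, "az": 0, "fingers": 15}, {"x": 0, "y": 0, "z": 0, "ax": 0, "ay": 0, "az": 0, "fingers": 15}, {"x": 1.9, "y": 0, "z": 4, "ax": 0, "ay": 0, "az": 0, "fingers": 15}, {"x": 1.9, "y": 0, "z": 4, "ax": 0, "ay": 0, "az": 0, "fingers": 15}, {"x": 1, "y": 0, "z": 2, "ax": 0, "ay": 0, "az": 0, "fingers": 15}, {"x": 0, "y": 0, "z": 0, "ax": 0, "ay": 0, "az": 0, "fingers": 15}, {"x": 0, "y": 0, "z": 0, "ax": 0, "ay": 0, "az": 0, "fingers": 15}, {"x": 0, "y": 0, "z": 0, "ax": 0, "ay": 0, "az": 0, "fingers": 15}])

```text
t: 7.85
eef_pos: [0.5605, 0.1006, 0.2493]
tool_rot: [0.22, -0.014, 0.975, 0.003]
contact_force: [7.4, 0.7, -2.6]
gripper_width: 0.286
grasp_force: 45.7
```

Emit:
jog_arm(rows=[{"x": 0.8, "y": 0, "z": 1.7, "ax": 0, "ay": 0, "az": 0, "fingers": 15}, {"x": 0, "y": 0, "z": 0, "ax": 0, "ay": 0, "az": 0, "fingers": 45}, {"x": 0, "y": 0, "z": 0, "ax": 0, "ay": 0, "az": 0, "fingers": 45}, {"x": 0, "y": 0, "z": 0, "ax": 0, "ay": 0, "az": 0, "fingers": 45}, {"x": 0, "y": 0, "z": 0, "ax": 0, "ay": 0, "az": 0, "fingers": 45}, {"x": 0, "y": 0, "z": -15, "ax": 0, "ay": 0, "az": 0, "fingers": 45}, {"x": 0, "y": 0, "z": -40, "ax": 0, "ay": 0, "az": 0, "fingers": 45}, {"x": 0, "y": 0, "z": -45, "ax": 0, "ay": 0, "az": 0, "fingers": 45}])

```text
t: 8.65
eef_pos: [0.5139, 0.0977, 0.3356]
tool_rot: [0.216, -0.013, 0.976, 0.0]
contact_force: [0.6, 1.3, 0.1]
gripper_width: 0.525
grasp_force: 0.0
```

Run:
```python
from h import *
T=cam("top");S=cam("side");W=cam("wrist")
for n,c in(("T",T),("S",S),("W",W)):
    for m,s,ce in blobs(masks(c)["red"]): print(n,s,ce)
save(S,"s3.png",(200,110,320,230),5)
print("exp S",proj(S,st(0,-.07,.255)),"up:",proj(S,st(0,-.07,.265)),"W",proj(W,st(0,-.07,.255)))
print("nose exp",st(-.053,-.07,.155),proj(S,st(-.053,-.07,.155)),proj(W,st(-.053,-.07,.155)))
```

```text
T [200 165  13  12 116] [206.12068966 170.46551724]
T [288 213   9  27 109] [292.34862385 230.09174312]
S [254  75  10   5  40] [259.225  76.875]
S [214 115   6   6  19] [216.15789474 117.10526316]
S [246 139   9  11  74] [250.06756757 144.28378378]
S [358 237  30  16 258] [372.53875969 245.07751938]
S [198 269  38  12 194] [211.11340206 273.71134021]
W [ 77   0  26  38 361] [87.9501385  18.22714681]
W [240 170  30  36 881] [254.51986379 187.72190692]
W [ 85 216  38  22 193] [106.27979275 222.11917098]
W [104 228  10  11  52] [108.15384615 233.38461538]
W [ 92 231  11   7  23] [ 97.04347826 233.86956522]
exp S (np.float64(248.80852039583687), np.float64(145.1458682782278)) up: (np.float64(248.77459845033434), np.float64(141.47662738191346)) W (np.float64(249.60414452772662), np.float64(184.15112182968304))
nose exp [0.49798158 0.09390252 0.155     ] (np.float64(229.6304916267304), np.float64(181.60187689966747)) (np.float64(250.40390789905376), np.float64(74.79572216376675))
```

View pics/s3.png

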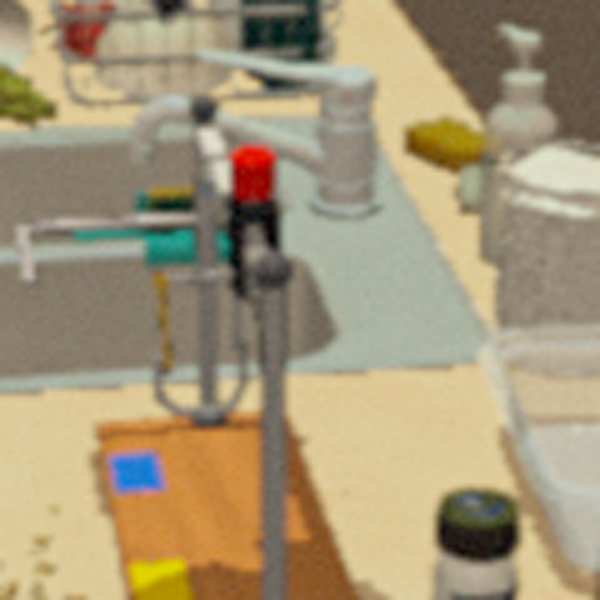

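Run:
```python
from h import *
T=cam("top");S=cam("side")
print("knob",tri(T,(206.12,170.47),S,(250.07,144.28)))
plan([.40,-.14,.22],0,20)
```

```text
knob [0.55363876 0.09866595 0.25576991]
 turn [0.5 5.  1.5] then shift mm [ 147.2 -238.5   69.3]
```

Emit:
jog_arm(rows=[{"x": 25, "y": -25, "z": 4, "ax": 0.5, "ay": 5, "az": 1.5, "fingers": 30}, {"x": 25, "y": -30, "z": 5, "ax": 0, "ay": 0, "az": 0, "fingers": 30}, {"x": 25, "y": -30, "z": 10, "ax": 0, "ay": 0, "az": 0, "fingers": 30}, {"x": 25, "y": -30, "z": 10, "ax": 0, "ay": 0, "az": 0, "fingers": 30}, {"x": 20, "y": -30, "z": 10, "ax": 0, "ay": 0, "az": 0, "fingers": 30}, {"x": 15, "y": -30, "z": 10, "ax": 0, "ay": 0, "az": 0, "fingers": 30}, {"x": 8, "y": -30, "z": 10, "ax": 0, "ay": 0, "az": 0, "fingers": 30}, {"x": 4, "y": -30, "z": 10, "ax": 0, "ay": 0, "az": 0, "fingers": 30}])

```text
t: 9.7
eef_pos: [0.4002, -0.1389, 0.2169]
tool_rot: [0.172, 0.001, 0.985, -0.001]
contact_force: [1.0, -0.1, -0.2]
gripper_width: 0.349
grasp_force: 0.0
```

```bash
cat >> h.py <<'E'
def spoons(c,zz=.012):
    hsv=cv2.cvtColor(c["pixels"],cv2.COLOR_RGB2HSV); H,S,V=[hsv[:,:,i].astype(int) for i in range(3)]
    M={"red":((H<9)|(H>171))&(S>120)&(V>60),"green":(H>45)&(H<80)&(S>90)&(V>40),"blue":(H>100)&(H<120)&(S>110)&(V>60)}
    for k in M:
        B=blobs(M[k],60)
        for m,s,ce in B:
            cs,hi=cv2.findContours(m.astype(np.uint8),cv2.RETR_CCOMP,cv2.CHAIN_APPROX_NONE)
            holes=[x for i,x in enumerate(cs) if hi[0][i][3]>=0 and cv2.contourArea(x)>8]
            mu,dd,t0,t1,A,Bb=axis(c,m,zz)
            e=None
            if holes:
                h=max(holes,key=cv2.contourArea); (u,v),r=cv2.minEnclosingCircle(h); e=onz(c,u,v,zz)[:2]
            print(k,s,"mean",mu.round(4),"len",round(t1-t0,4),"eye",e,end=" ")
            if e is not None:
                if (e-mu)@dd<0: dd=-dd
                print("dir",dd.round(3),"yaw",round(np.degrees(np.arctan2(dd[1],dd[0])),1),"grip",(e-.042*dd).round(4))
            else: print()
E
python3 - <<'E'
from h import *
print(tool()[0],bot.get_obs()["q"].round(2)); c=cam("wrist"); spoons(c); save(c,"w3.png",s=1.5)
E
```

```text
[ 0.40019249 -0.13885531  0.21687947] [-0.79 -0.31  0.91  2.4   0.35  0.61  1.45]
red [ 261  101   33   85 1289] mean [ 0.44   -0.1147] len 0.1118 eye [ 0.49133819 -0.11851494] dir [ 0.997 -0.075] yaw -4.3 grip [ 0.4495 -0.1154]
green [103 141  44  71 870] mean [ 0.4889 -0.309 ] len 0.1085 eye [ 0.53752101 -0.3050995 ] dir [0.998 0.063] yaw 3.6 grip [ 0.4956 -0.3077]
blue [209 108  32  78 654] mean [ 0.4468 -0.179 ] len 0.1049 eye [ 0.4927964  -0.17274565] dir [0.993 0.115] yaw 6.6 grip [ 0.4511 -0.1776]
```

View pics/w3.png

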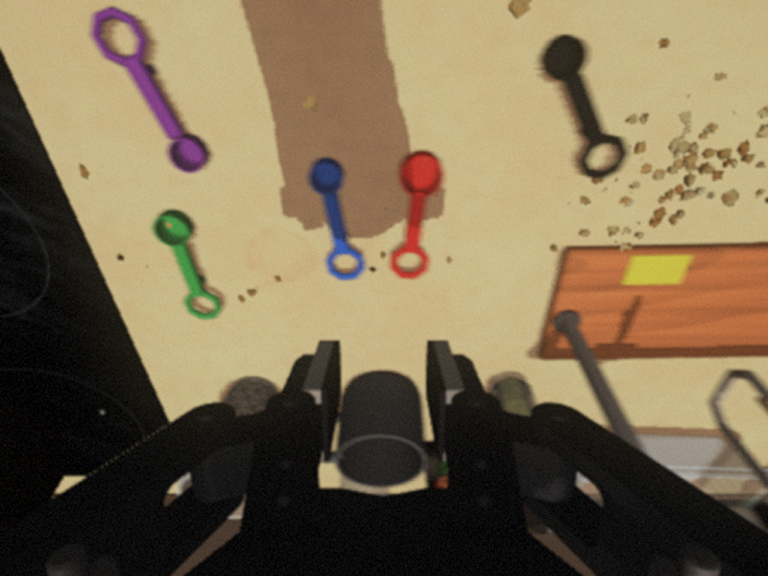

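Top-down wrist view, with forward at the bottom: red spoon (415,215), blue (337,220), green (188,265), all eyes pointing away from the robot. Purple (150,90) and black (585,105) are decoys. I take red first.

Run:
```python
from h import *
plan([.4505,-.1154,.009],-4.3,20)
```

```text
turn [ 1.2 -0.2  3.6] then shift mm [ 24.7  31.9 211.1]
```

Emit:
jog_arm(rows=[{"x": 0, "y": 0, "z": 0, "ax": 1.2, "ay": 0, "az": 3.6, "fingers": 30}, {"x": 6, "y": 8, "z": 35, "ax": 0, "ay": 0, "az": 0, "fingers": 30}, {"x": 6, "y": 8, "z": 35, "ax": 0, "ay": 0, "az": 0, "fingers": 30}, {"x": 6, "y": 8, "z": 35, "ax": 0, "ay": 0, "az": 0, "fingers": 30}, {"x": 6, "y": 8, "z": 30, "ax": 0, "ay": 0, "az": 0, "fingers": 30}, {"x": 0, "y": 0, "z": 25, "ax": 0, "ay": 0, "az": 0, "fingers": 30}, {"x": 0, "y": 0, "z": 0, "ax": 0, "ay": 0, "az": 0, "fingers": 30}, {"x": 0, "y": 0, "z": 0, "ax": 0, "ay": 0, "az": 0, "fingers": 30}])

```text
t: 10.55
eef_pos: [0.4269, -0.1307, 0.1511]
tool_rot: [0.184, 0.028, 0.982, -0.023]
contact_force: [0.4, 0.6, 0.2]
gripper_width: 0.353
grasp_force: 0.0
```

Run:
```python
from h import *
plan([.4505,-.1154,.009],-4.3,20); print(bot.get_obs()["q"].round(2)); c=cam("wrist"); spoons(c)
```

```text
turn [-1.7  1.3  1.3] then shift mm [ 27.6  17.  141.2]
[-0.14  0.05  0.32  2.44 -0.07  0.29  1.74]
red [ 264   91   41  106 2175] mean [ 0.4386 -0.1115] len 0.1129 eye [ 0.49278727 -0.1157244 ] dir [ 0.997 -0.081] yaw -4.6 grip [ 0.4509 -0.1123]
green [  72  150   62   81 1294] mean [ 0.489  -0.3075] len 0.1108 eye [ 0.53887773 -0.30367761] dir [0.999 0.053] yaw 3.0 grip [ 0.4969 -0.3059]
blue [ 191  105   52   94 1254] mean [ 0.4489 -0.1766] len 0.1059 eye [ 0.49397316 -0.17078646] dir [0.992 0.127] yaw 7.3 grip [ 0.4523 -0.1761]
```

Run:
```python
from h import *
for t in (5,8): plan([.4505,-.113,.08],-4.5,t); plan([.4505,-.113,.008],-4.5,t)
```

```text
turn [-1.8 16.4  1.4] then shift mm [-15.3  18.9  73.5]
 turn [-1.8 16.4  1.4] then shift mm [ -9.   18.9 145.3]
 turn [-1.7 13.4  1.4] then shift mm [-11.4  18.9  74.2]
 turn [-1.7 13.4  1.4] then shift mm [ -1.4  18.9 145.5]
```

Emit:
jog_arm(rows=[{"x": 0, "y": 0, "z": 0, "ax": -0.9, "ay": 7, "az": 0.7, "fingers": 30}, {"x": 0, "y": 0, "z": 0, "ax": -0.9, "ay": 7.4, "az": 0.7, "fingers": 30}, {"x": -5, "y": 7, "z": 0, "ax": 0, "ay": 0, "az": 0, "fingers": 30}, {"x": -5, "y": 7, "z": 25, "ax": 0, "ay": 0, "az": 0, "fingers": 30}, {"x": -3, "y": 5, "z": 25, "ax": 0, "ay": 0, "az": 0, "fingers": 30}, {"x": 0, "y": 0, "z": 25, "ax": 0, "ay": 0, "az": 0, "fingers": 30}, {"x": 0, "y": 0, "z": 20, "ax": 0, "ay": 0, "az": 0, "fingers": 30}, {"x": 0, "y": 0, "z": 0, "ax": 0, "ay": 0, "az": 0, "fingers": 30}])

```text
t: 11.4
eef_pos: [0.4527, -0.1112, 0.0585]
tool_rot: [0.061, 0.037, 0.997, -0.002]
contact_force: [-0.4, -0.5, 0.0]
gripper_width: 0.354
grasp_force: 0.0
```

Run:
```python
from h import *
plan([.4505,-.113,.008],-4.5,6); print(bot.get_obs()["q"].round(2)); c=cam("wrist"); spoons(c)
```

```text
turn [0.  1.  0.3] then shift mm [ 7.4 -2.  50. ]
[-0.09  0.37  0.24  2.28 -0.24  0.39  1.84]Traceback (most recent call last):
  File "<stdin>", line 2, in <module>
  File "h.py", line 52, in spoons
    mu,dd,t0,t1,A,Bb=axis(c,m,zz)
                     ~~~~^^^^^^^^
  File "h.py", line 32, in axis
    t=(P-mu)@d; return mu,d,t.min(),t.max(),mu+d*t.min(),mu+d*t.max()
      ~~~~~~^~
ValueError: matmul: Input operand 1 does not have enough dimensions (has 0, gufunc core with signature (n?,k),(k,m?)->(n?,m?) requires 1)
```

```bash
sed -i 's/d=np.linalg.svd(P-mu)\[2\]\[0\] if len(P)<4000 else None/d=np.linalg.svd(P-mu,full_matrices=False)[2][0]/' h.py
python3 - <<'E'
from h import *
c=cam("wrist"); spoons(c)
E
```

```text
red [ 228  118   54  152 4254] mean [ 0.441  -0.1118] len 0.1125 eye [ 0.49295969 -0.11595916] dir [ 0.997 -0.081] yaw -4.7 grip [ 0.4511 -0.1125]
green [  0 216   8  24 107] mean [ 0.4603 -0.2924] len 0.0203 eye None 
green [   0  247   50   82 1534] mean [ 0.5215 -0.3045] len 0.0806 eye [ 0.53912384 -0.30437447] dir [ 0.999 -0.039] yaw -2.2 grip [ 0.4972 -0.3028]
blue [ 121  137   73  137 2610] mean [ 0.4434 -0.1786] len 0.1052 eye [ 0.41610069 -0.18722622] dir [-0.998 -0.07 ] yaw -176.0 grip [ 0.458  -0.1843]
```

Emit:
jog_arm(force=30, rows=[{"x": 2, "y": -1.5, "z": 15, "ax": 0, "ay": 1, "az": 0, "fingers": 30}, {"x": 2, "y": 0, "z": 15, "ax": 0, "ay": 0, "az": 0, "fingers": 30}, {"x": 2, "y": 0, "z": 12, "ax": 0, "ay": 0, "az": 0, "fingers": 30}, {"x": 1, "y": 0, "z": 8, "ax": 0, "ay": 0, "az": 0, "fingers": 30}, {"x": 0, "y": 0, "z": 0, "ax": 0, "ay": 0, "az": 0, "fingers": 15}, {"x": 0, "y": 0, "z": 0, "ax": 0, "ay": 0, "az": 0, "fingers": 5}, {"x": 0, "y": 0, "z": 0, "ax": 0, "ay": 0, "az": 0, "fingers": 5}, {"x": 0, "y": 0, "z": 0, "ax": 0, "ay": 0, "az": 0, "fingers": 5}])

```text
t: 12.3
eef_pos: [0.4535, -0.1138, 0.0098]
tool_rot: [0.054, 0.038, 0.998, -0.002]
contact_force: [-0.3, 0.5, 3.9]
gripper_width: 0.125
grasp_force: 32.1
```

Emit:
jog_arm(rows=[{"x": 0, "y": 0, "z": 0, "ax": 0, "ay": 0, "az": 0, "fingers": 5}, {"x": 0, "y": 0, "z": 0, "ax": 0, "ay": 0, "az": 0, "fingers": 5}, {"x": 0, "y": 0, "z": -15, "ax": 0, "ay": 0, "az": 0, "fingers": 5}, {"x": 0, "y": 0, "z": -25, "ax": 0, "ay": 0, "az": 0, "fingers": 5}, {"x": 0, "y": 0, "z": -35, "ax": 0, "ay": 0, "az": 0, "fingers": 5}, {"x": 0, "y": 0, "z": -40, "ax": 0, "ay": 0, "az": 0, "fingers": 5}, {"x": 0, "y": 0, "z": -40, "ax": 0, "ay": 0, "az": 0, "fingers": 5}, {"x": 0, "y": 0, "z": -20, "ax": 0, "ay": 0, "az": 0, "fingers": 5}])

```text
t: 13.1
eef_pos: [0.4351, -0.1129, 0.1863]
tool_rot: [0.055, 0.038, 0.998, -0.001]
contact_force: [0.5, -0.5, 0.0]
gripper_width: 0.123
grasp_force: 31.6
```

Run:
```python
from h import *
P,Q=tool(); print(P,bot.get_obs()["q"].round(2)); c=cam("wrist"); spoons(c,P[2]+.004); save(c,"w4.png",s=1.5)
plan([.40,.097,.20],1.2,5)
```

```text
[ 0.43511354 -0.11288426  0.1862918 ] [-0.22  0.1   0.36  2.21 -0.06  0.73  1.68]
red [ 220  135   71  157 5903] mean [ 0.4092 -0.1117] len 0.0877 eye None 
red [237 308  38  18 452] mean [ 0.4855 -0.1175] len 0.0217 eye None 
green [  69  175   52   83 1189] mean [ 0.4104 -0.1923] len 0.0464 eye [ 0.42981804 -0.19040267] dir [0.998 0.07 ] yaw 4.0 grip [ 0.3879 -0.1933]
blue [ 178  129   46   89 1047] mean [ 0.3912 -0.1368] len 0.0448 eye [ 0.41138882 -0.13439519] dir [0.992 0.125] yaw 7.2 grip [ 0.3697 -0.1396]
 turn [-0.4  1.5 -5.6] then shift mm [ 30.6 210.8 -14.6]
```

View pics/w4.png

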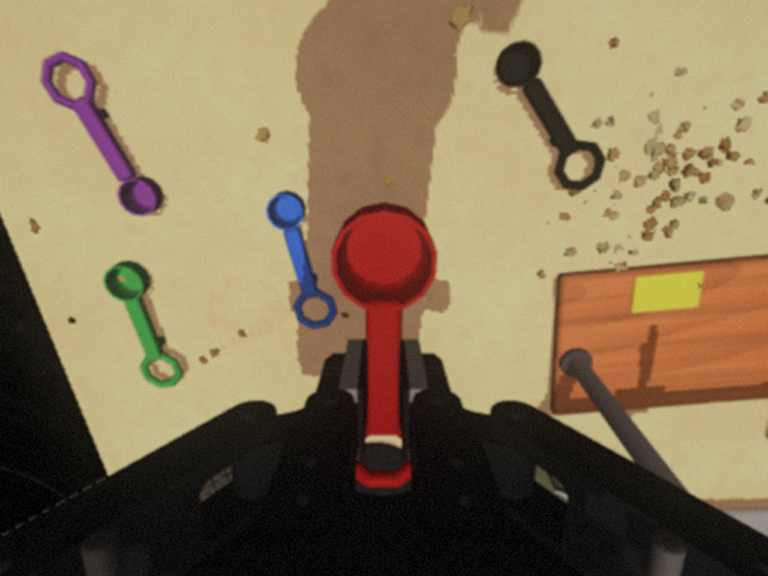

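Red is gripped firmly, with its handle between the pads at (382,360). Before inserting it, I refine the hook's position from the side and top crops.

Run:
```python
from h import *
T=cam("top");S=cam("side")
for nm,p in(("a",st(-.053,-.07,.155)),("b",np.array([.5006,.0975,.155]))): print(nm,proj(T,p),proj(S,p))
def cr(c,x,y,w=40,s=7): return cv2.resize(c["pixels"][y:y+w+20,x:x+w+14,::-1],None,fx=s,fy=s,interpolation=cv2.INTER_CUBIC)
cv2.imwrite("pics/h1.png",np.hstack([cr(T,175,160),cr(S,210,150)]))
```

```text
a (np.float64(213.2601302702574), np.float64(199.03010312935254)) (np.float64(229.6304916267304), np.float64(181.60187689966747))
b (np.float64(211.84143868299668), np.float64(197.93845501476127)) (np.float64(230.48637664414093), np.float64(180.99679460978038))
```

View pics/h1.png

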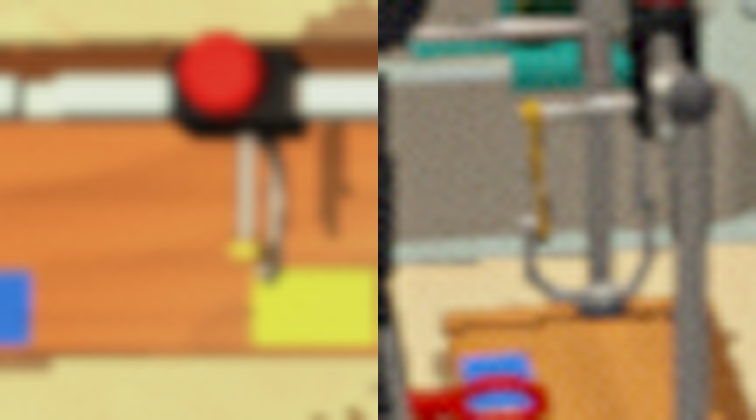

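Top crop: nose tip at about (269,271), which is full-image (213.5,198.7). Side crop: nose tip at about (528,220), which is (231.4,181.4).

Run:
```python
from h import *
T=cam("top");S=cam("side")
print(tri(T,(213.5,198.7),S,(231.3,181.2)))
P,Q=tool(); e=Q.as_matrix(); 
t=R.from_euler("z",1.2,degrees=True).apply([.0395,-.000,0])
N=np.array([.5,.0945,.155])
for dx,dz in((-.025,.009),(0,.009),(0,-.019)): plan(N+[dx,0,dz]-t-[0,0,.002],1.2,6.2,str((dx,dz)))
```

```text
[0.50058606 0.09314263 0.15611149]
(-0.025, 0.009) turn [-0.5 -0.1 -5.5] then shift mm [ -3.9 205.9  20.9]
(0, 0.009) turn [-0.5 -0.1 -5.5] then shift mm [-28.7 205.4  23.6]
(0, -0.019) turn [-0.5 -0.1 -5.5] then shift mm [-25.7 205.4  51.5]
```

Emit:
jog_arm(rows=[{"x": 0, "y": 15, "z": 0, "ax": -0.5, "ay": 0, "az": -5.5, "fingers": 5}, {"x": 0, "y": 30, "z": 0, "ax": 0, "ay": 0, "az": 0, "fingers": 5}, {"x": 0, "y": 35, "z": 0, "ax": 0, "ay": 0, "az": 0, "fingers": 5}, {"x": 0, "y": 35, "z": 0, "ax": 0, "ay": 0, "az": 0, "fingers": 5}, {"x": 0, "y": 35, "z": 0, "ax": 0, "ay": 0, "az": 0, "fingers": 5}, {"x": 0, "y": 30, "z": 5, "ax": 0, "ay": 0, "az": 0, "fingers": 5}, {"x": 0, "y": 20, "z": 8, "ax": 0, "ay": 0, "az": 0, "fingers": 5}, {"x": 0, "y": 5, "z": 8, "ax": 0, "ay": 0, "az": 0, "fingers": 5}])

```text
t: 14.15
eef_pos: [0.4331, 0.0945, 0.1605]
tool_rot: [0.052, -0.012, 0.999, 0.0]
contact_force: [-0.2, -0.3, 0.2]
gripper_width: 0.125
grasp_force: 31.6
```

```bash
cat >> h.py <<'E'
N=np.array([.5003,.0937,.1555])
def hookplan(off=.0395,dz0=.002):
    t=R.from_euler("z",1.2,degrees=True).apply([off,0,0])
    for dx,dz in((-.025,.008),(0,.008),(0.001,-.02)): plan(N+[dx,0,dz]-t-[0,0,dz0],1.2,6.2,str((dx,dz)))
    P,Q=tool(); print(P,"eye est rel nose",(P+t+[0,0,dz0]-N).round(4),bot.get_obs()["q"].round(2))
E
python3 - <<'E'
from h import *
hookplan()
S=cam("side");save(S,"h2.png",(170,130,270,230),6)
E
```

```text
(-0.025, 0.008) turn [-0.  -0.2  0.2] then shift mm [-2.7 -1.7 -0.7]
(0, 0.008) turn [-0.  -0.2  0.2] then shift mm [-27.6  -2.2   2. ]
(0.001, -0.02) turn [-0.  -0.2  0.2] then shift mm [-25.6  -2.2  30. ]
[0.43311489 0.09451427 0.1605424 ] eye est rel nose [-0.0277  0.0016  0.007 ] [-0.52  0.13  0.15  2.24  0.03  0.67  1.2 ]
```

View pics/h2.png

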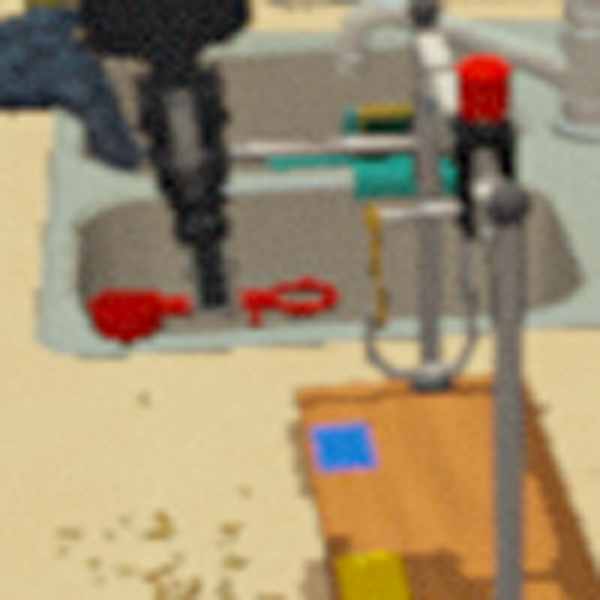

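Red ring centre at (303,297), about 28 mm in front of the nose tip (370,318) and a few mm above it, so I push in and check.

Emit:
jog_arm(rows=[{"x": -5, "y": -2, "z": 0.5, "ax": 0, "ay": 0, "az": 0, "fingers": 5}, {"x": -6, "y": 0, "z": 0.5, "ax": 0, "ay": 0, "az": 0, "fingers": 5}, {"x": -6, "y": 0, "z": 0.5, "ax": 0, "ay": 0, "az": 0, "fingers": 5}, {"x": -6, "y": 0, "z": 0.5, "ax": 0, "ay": 0, "az": 0, "fingers": 5}, {"x": -6, "y": 0, "z": 0.5, "ax": 0, "ay": 0, "az": 0, "fingers": 5}, {"x": 0, "y": 0, "z": 0, "ax": 0, "ay": 0, "az": 0, "fingers": 5}, {"x": 0, "y": 0, "z": 0, "ax": 0, "ay": 0, "az": 0, "fingers": 5}, {"x": 0, "y": 0, "z": 0, "ax": 0, "ay": 0, "az": 0, "fingers": 5}])

```text
t: 15.0
eef_pos: [0.4623, 0.0904, 0.1624]
tool_rot: [0.053, -0.01, 0.999, -0.0]
contact_force: [-1.5, -4.2, -2.9]
gripper_width: 0.126
grasp_force: 31.4
```

Run:
```python
from h import *
hookplan()
S=cam("side");T=cam("top");a=cv2.resize(S["pixels"][140:200,180:250],None,fx=6,fy=6,interpolation=2)
b=cv2.resize(T["pixels"][165:225,185:240],None,fx=6,fy=6,interpolation=2)
cv2.imwrite("pics/h3.png",np.hstack([a,b])[:,:,::-1])
```

```text
(-0.025, 0.008) turn [-0.1 -0.2 -0.1] then shift mm [26.4  3.  -2. ]
(0, 0.008) turn [-0.1 -0.2 -0.1] then shift mm [1.5 2.5 0.7]
(0.001, -0.02) turn [-0.1 -0.2 -0.1] then shift mm [ 3.6  2.5 28.7]
[0.46230451 0.0903805  0.16240462] eye est rel nose [ 0.0015 -0.0025  0.0089] [-0.5   0.18  0.17  2.18  0.01  0.69  1.25]
```

View pics/h3.png

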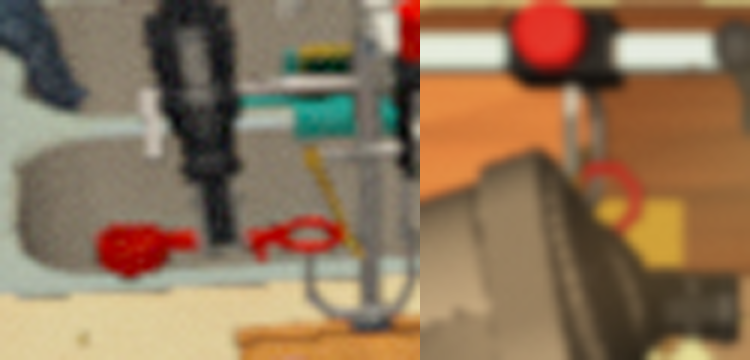

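Run:
```python
from h import *
T=cam("top");S=cam("side")
print(proj(T,N+[.0015,-.0025,.009]),proj(T,N),proj(S,N))
m=masks(T)["red"]; 
hsv=cv2.cvtColor(T["pixels"],cv2.COLOR_RGB2HSV); 
c=T["pixels"][185:215,205:230].astype(int); r=(c[:,:,0]-c[:,:,1]>60)&(c[:,:,1]-c[:,:,2]<40)
ys,xs=np.nonzero(r); print(xs.min()+205,xs.max()+205,ys.min()+185,ys.max()+185); 
for row in r: print("".join(".#"[int(v)] for v in row))
```

```text
(np.float64(213.91942428246057), np.float64(197.148211160405)) (np.float64(213.35021781406084), np.float64(198.07528934236504)) (np.float64(230.491490341893), np.float64(181.4113613430987))
212 222 191 203
.........................
.........................
.........................
.........................
.........................
.........................
...........####..........
.......########..........
.......#########.........
.......##########........
............#####........
.............#####.......
..............####.......
...............##........
...............#.........
...............#.........
.........................
.........................
.............#...........
.........................
.........................
.........................
.........................
.........................
.........................
.........................
.........................
.........................
.........................
.........................
```

Top view: the ring is about 6 mm too far right of the nose, so I shift left 6 mm and then lower.

Emit:
jog_arm(rows=[{"x": 0, "y": 3, "z": 0, "ax": 0, "ay": 0, "az": 0, "fingers": 5}, {"x": 0.5, "y": 3, "z": 0, "ax": 0, "ay": 0, "az": 0, "fingers": 5}, {"x": 0, "y": 0, "z": 0, "ax": 0, "ay": 0, "az": 0, "fingers": 5}, {"x": 0, "y": 0, "z": 0, "ax": 0, "ay": 0, "az": 0, "fingers": 5}, {"x": 0, "y": 0, "z": 0, "ax": 0, "ay": 0, "az": 0, "fingers": 5}, {"x": 0, "y": 0, "z": 0, "ax": 0, "ay": 0, "az": 0, "fingers": 5}, {"x": 0, "y": 0, "z": 0, "ax": 0, "ay": 0, "az": 0, "fingers": 5}, {"x": 0, "y": 0, "z": 0, "ax": 0, "ay": 0, "az": 0, "fingers": 5}])

```text
t: 16.0
eef_pos: [0.4625, 0.0971, 0.1629]
tool_rot: [0.053, -0.01, 0.999, 0.0]
contact_force: [-2.4, 0.5, -0.9]
gripper_width: 0.126
grasp_force: 31.5
```

```bash
cat >> h.py <<'E'
def ringtop(c,k="red"):
    ch={"red":0,"green":1,"blue":2}[k]; p=c["pixels"][180:212,205:232].astype(int); o=[i for i in range(3) if i!=ch]
    r=(p[:,:,ch]-p[:,:,o].max(2)>(50 if k=="red" else 25))&((p[:,:,1]-p[:,:,2]<40) if k=="red" else True)
    for i,row in enumerate(r): print(180+i,"".join(".#"[int(v)] for v in row))
E
python3 - <<'E'
from h import *
hookplan(); ringtop(cam("top")); c=cam("side"); m=masks(c)["red"]
E
```

```text
(-0.025, 0.008) turn [-0.  -0.1 -0.1] then shift mm [26.7 -3.6 -1.5]
(0, 0.008) turn [-0.  -0.1 -0.1] then shift mm [ 1.9 -4.2  1.2]
(0.001, -0.02) turn [-0.  -0.1 -0.1] then shift mm [ 3.9 -4.2 29.1]
[0.46247906 0.09707859 0.16287006] eye est rel nose [0.0017 0.0042 0.0094] [-0.51  0.18  0.16  2.18  0.01  0.69  1.23]
180 ..............#............
181 ............#..............
182 ...........................
183 ...........................
184 ............#..............
185 ............#..............
186 ............#..............
187 ............#..............
188 ...........................
189 ...........................
190 ...........................
191 .........#.................
192 ....#...#####..............
193 ....#...#####..............
194 #.......######.............
195 .##.......#####............
196 ..#........####............
197 ...#.......###.............
198 ...........###.............
199 ............#..............
200 ............#..............
201 ...........#...............
202 ..........#................
203 .........##................
204 ...........................
205 ...........................
206 ...........................
207 ...........................
208 ...........................
209 ...........................
210 ...........................
211 ...........................
```

Emit:
jog_arm(rows=[{"x": 0.5, "y": 0, "z": 5, "ax": 0, "ay": 0, "az": 0, "fingers": 5}, {"x": 0.5, "y": 0, "z": 5, "ax": 0, "ay": 0, "az": 0, "fingers": 5}, {"x": 0.5, "y": 0, "z": 5, "ax": 0, "ay": 0, "az": 0, "fingers": 5}, {"x": 0.5, "y": 0, "z": 5, "ax": 0, "ay": 0, "az": 0, "fingers": 5}, {"x": 0.5, "y": 0, "z": 5, "ax": 0, "ay": 0, "az": 0, "fingers": 5}, {"x": 0.5, "y": 0, "z": 5, "ax": 0, "ay": 0, "az": 0, "fingers": 5}, {"x": 0, "y": 0, "z": 0, "ax": 0, "ay": 0, "az": 0, "fingers": 5}, {"x": 0, "y": 0, "z": 0, "ax": 0, "ay": 0, "az": 0, "fingers": 5}])

```text
t: 16.9
eef_pos: [0.4629, 0.097, 0.1327]
tool_rot: [0.054, -0.01, 0.999, 0.0]
contact_force: [-0.2, 0.1, 0.2]
gripper_width: 0.125
grasp_force: 31.6
```

Run:
```python
from h import *
hookplan();S=cam("side");save(S,"h4.png",(180,130,260,210),6)
```

```text
(-0.025, 0.008) turn [-0.  -0.1 -0.1] then shift mm [ 23.9  -3.6 -31.6]
(0, 0.008) turn [-0.  -0.1 -0.1] then shift mm [ -1.   -4.1 -28.9]
(0.001, -0.02) turn [-0.  -0.1 -0.1] then shift mm [ 1.1 -4.1 -1. ]
[0.4628991  0.097039   0.13265746] eye est rel nose [ 0.0021  0.0042 -0.0208] [-0.5   0.23  0.16  2.2  -0.    0.61  1.24]
```

View pics/h4.png

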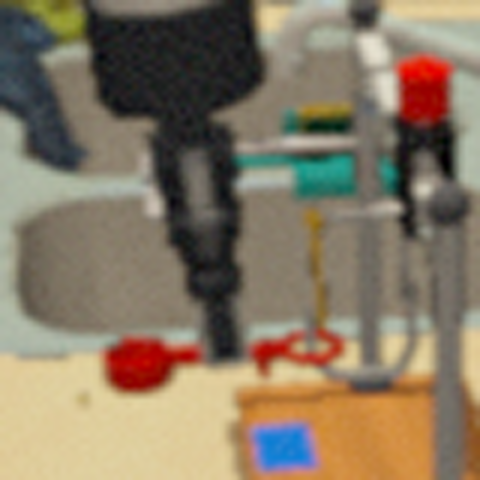

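Gate shut behind the nose at (318,335), with the red ring (310,347) threaded below the tip. I release and back off.

Emit:
jog_arm(rows=[{"x": 0, "y": 0, "z": 0, "ax": 0, "ay": 0, "az": 0, "fingers": 20}, {"x": 0, "y": 0, "z": 0, "ax": 0, "ay": 0, "az": 0, "fingers": 30}, {"x": 0, "y": 0, "z": 0, "ax": 0, "ay": 0, "az": 0, "fingers": 30}, {"x": 0, "y": 0, "z": 0, "ax": 0, "ay": 0, "az": 0, "fingers": 30}, {"x": 0, "y": 0, "z": 0, "ax": 0, "ay": 0, "az": 0, "fingers": 30}, {"x": 2, "y": 0, "z": -15, "ax": 0, "ay": 0, "az": 0, "fingers": 30}, {"x": 5, "y": 0, "z": -20, "ax": 0, "ay": 0, "az": 0, "fingers": 30}, {"x": 5, "y": 0, "z": -25, "ax": 0, "ay": 0, "az": 0, "fingers": 30}])

```text
t: 17.75
eef_pos: [0.4435, 0.0964, 0.191]
tool_rot: [0.053, -0.01, 0.999, -0.0]
contact_force: [0.5, -0.6, 0.0]
gripper_width: 0.351
grasp_force: 0.0
```

Run:
```python
from h import *
plan([.435,-.17,.19],7,6.2)
S=cam("side");M=masks(S)["red"]
for m,s,ce in blobs(M): print(s,ce.round(1))
print("eye hang exp",proj(S,N+[.025,0,-.045]))
```

```text
turn [-0.7 -0.2 -5.8] then shift mm [  40.8 -263.4   -3.4]
[254  75  10   5  38] [259.2  76.9]
[246 140   9  11  76] [250.1 144.6]
[226 215   5   7  16] [228.4 218.6]
[358 237  30  16 249] [372.5 245.1]
eye hang exp (np.float64(240.0436873875604), np.float64(195.81059721836905))
```

Emit:
jog_arm(rows=[{"x": 0, "y": -30, "z": 0, "ax": -0.7, "ay": 0, "az": -5.8, "fingers": 30}, {"x": 6, "y": -35, "z": 0, "ax": 0, "ay": 0, "az": 0, "fingers": 30}, {"x": 6, "y": -35, "z": 0, "ax": 0, "ay": 0, "az": 0, "fingers": 30}, {"x": 6, "y": -35, "z": 0, "ax": 0, "ay": 0, "az": 0, "fingers": 30}, {"x": 6, "y": -35, "z": 0, "ax": 0, "ay": 0, "az": 0, "fingers": 30}, {"x": 6, "y": -35, "z": 0, "ax": 0, "ay": 0, "az": 0, "fingers": 30}, {"x": 6, "y": -35, "z": 0, "ax": 0, "ay": 0, "az": 0, "fingers": 30}, {"x": 5, "y": -20, "z": 0, "ax": 0, "ay": 0, "az": 0, "fingers": 30}])

```text
t: 18.6
eef_pos: [0.4321, -0.1694, 0.1866]
tool_rot: [0.054, -0.059, 0.997, 0.003]
contact_force: [0.3, 0.4, -1.2]
gripper_width: 0.353
grasp_force: 0.0
```

Run:
```python
from h import *
c=cam("wrist"); spoons(c); plan([.4525,-.1765,.06],7,6.2); plan([.4525,-.1765,.009],7,6.2)
S=cam("side");T=cam("top")
a=cv2.resize(S["pixels"][135:235,195:275],None,fx=5,fy=5,interpolation=2)
b=cv2.resize(T["pixels"][150:250,185:245],None,fx=5,fy=5,interpolation=2)
cv2.imwrite("pics/h5.png",np.hstack([a,b])[:,:,::-1])
```

```text
red [ 450  273   62   46 1051] mean [0.586  0.1434] len 0.1213 eye None 
green [ 112  151   35   87 1217] mean [ 0.4911 -0.3082] len 0.1078 eye [ 0.5381608  -0.30426448] dir [0.998 0.069] yaw 4.0 grip [ 0.4963 -0.3072]
blue [236 126  25  90 872] mean [ 0.4471 -0.1778] len 0.1039 eye [ 0.4932535  -0.17184623] dir [0.992 0.124] yaw 7.1 grip [ 0.4516 -0.177 ]
 turn [-0.1 -0.  -0.3] then shift mm [ -6.4  -7.2 128. ]
 turn [-0.1 -0.  -0.3] then shift mm [ -0.9  -7.2 178.7]
```

View pics/h5.png

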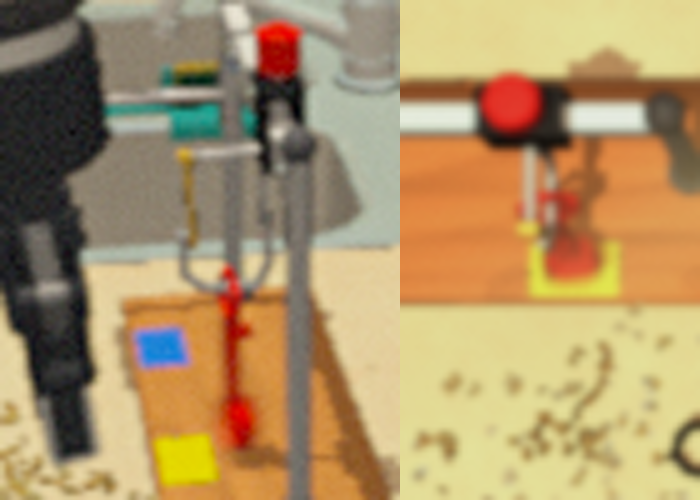

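Red hangs from the bow at (230,290) with its bowl at (238,420); the gate is shut. Next is blue.

Emit:
jog_arm(rows=[{"x": 0, "y": -4, "z": 30, "ax": 0, "ay": 0, "az": 0, "fingers": 30}, {"x": 0, "y": -3, "z": 35, "ax": 0, "ay": 0, "az": 0, "fingers": 30}, {"x": 0, "y": 0, "z": 35, "ax": 0, "ay": 0, "az": 0, "fingers": 30}, {"x": 0, "y": 0, "z": 30, "ax": 0, "ay": 0, "az": 0, "fingers": 30}, {"x": -0.5, "y": 0, "z": 20, "ax": 0, "ay": 0, "az": 0, "fingers": 30}, {"x": 0, "y": 0, "z": 15, "ax": 0, "ay": 0, "az": 0, "fingers": 30}, {"x": 0, "y": 0, "z": 0, "ax": 0, "ay": 0, "az": 0, "fingers": 30}, {"x": 0, "y": 0, "z": 0, "ax": 0, "ay": 0, "az": 0, "fingers": 30}])

```text
t: 19.55
eef_pos: [0.4514, -0.1703, 0.0225]
tool_rot: [0.053, -0.061, 0.997, 0.004]
contact_force: [0.2, 0.3, 0.5]
gripper_width: 0.355
grasp_force: 0.0
```

Run:
```python
from h import *
c=cam("wrist"); spoons(c); plan([.4525,-.1765,.009],7,6.2)
```

```text
green [   0  191   59  149 4138] mean [ 0.4888 -0.3054] len 0.1109 eye None 
blue [ 221  146   53  166 4186] mean [ 0.4481 -0.1764] len 0.1078 eye [ 0.49441065 -0.17037091] dir [0.992 0.13 ] yaw 7.4 grip [ 0.4528 -0.1758]
 turn [ 0.1 -0.   0. ] then shift mm [ 1.5 -5.9 14. ]
```

Emit:
jog_arm(rows=[{"x": 0, "y": -5.5, "z": 0, "ax": 0, "ay": 0, "az": 0, "fingers": 30}, {"x": 1, "y": 0, "z": 7, "ax": 0, "ay": 0, "az": 0, "fingers": 30}, {"x": 0, "y": 0, "z": 6, "ax": 0, "ay": 0, "az": 0, "fingers": 30}, {"x": 0, "y": 0, "z": 0, "ax": 0, "ay": 0, "az": 0, "fingers": 15}, {"x": 0, "y": 0, "z": 0, "ax": 0, "ay": 0, "az": 0, "fingers": 5}, {"x": 0, "y": 0, "z": 0, "ax": 0, "ay": 0, "az": 0, "fingers": 5}, {"x": 0, "y": 0, "z": 0, "ax": 0, "ay": 0, "az": 0, "fingers": 5}, {"x": 0, "y": 0, "z": 0, "ax": 0, "ay": 0, "az": 0, "fingers": 5}])

```text
t: 20.4
eef_pos: [0.4524, -0.1766, 0.0095]
tool_rot: [0.053, -0.061, 0.997, 0.004]
contact_force: [1.4, -0.0, -0.9]
gripper_width: 0.128
grasp_force: 31.7
```

Emit:
jog_arm(rows=[{"x": 0, "y": 0, "z": 0, "ax": 0, "ay": 0, "az": 0, "fingers": 5}, {"x": 0, "y": 0, "z": -10, "ax": 0, "ay": 0, "az": 0, "fingers": 5}, {"x": 0, "y": 0, "z": -25, "ax": 0, "ay": 0, "az": 0, "fingers": 5}, {"x": 0, "y": 0, "z": -35, "ax": 0, "ay": 0, "az": 0, "fingers": 5}, {"x": 0, "y": 0, "z": -40, "ax": 0, "ay": 0, "az": 0, "fingers": 5}, {"x": 0, "y": 0, "z": -40, "ax": 0, "ay": 0, "az": 0, "fingers": 5}, {"x": 0, "y": 0, "z": -25, "ax": 0, "ay": 0, "az": 0, "fingers": 5}, {"x": 0, "y": 0, "z": 0, "ax": 0, "ay": 0, "az": 0, "fingers": 5}])

```text
t: 21.2
eef_pos: [0.4355, -0.1798, 0.1874]
tool_rot: [0.057, -0.061, 0.997, 0.003]
contact_force: [0.3, -1.2, -0.4]
gripper_width: 0.13
grasp_force: 31.7
```

Run:
```python
from h import *
c=cam("wrist"); P,Q=tool(); spoons(c,P[2]+.003); plan([.4355,.0975,.162],1.2,6.2)
```

```text
red [ 463  244   49   46 1001] mean [ 0.4341 -0.0539] len 0.0429 eye None 
green [ 123  147   34   88 1230] mean [ 0.4111 -0.2407] len 0.0468 eye [ 0.43155916 -0.23919605] dir [0.998 0.067] yaw 3.8 grip [ 0.3897 -0.242 ]
blue [ 229  155   54  143 3739] mean [ 0.4219 -0.1823] len 0.0847 eye [ 0.40215819 -0.1847212 ] dir [-0.993 -0.114] yaw -173.4 grip [ 0.4439 -0.1799]
blue [237 314  37  16 335] mean [ 0.493  -0.1738] len 0.0217 eye None 
 turn [0.7 0.2 5.7] then shift mm [ -4.1 276.6  24. ]
```

Emit:
jog_arm(rows=[{"x": 0, "y": 25, "z": 0, "ax": 0.7, "ay": 0.2, "az": 5.7, "fingers": 5}, {"x": 0, "y": 40, "z": 0, "ax": 0, "ay": 0, "az": 0, "fingers": 5}, {"x": 0, "y": 40, "z": 0, "ax": 0, "ay": 0, "az": 0, "fingers": 5}, {"x": 0, "y": 40, "z": 0, "ax": 0, "ay": 0, "az": 0, "fingers": 5}, {"x": 0, "y": 40, "z": 0, "ax": 0, "ay": 0, "az": 0, "fingers": 5}, {"x": 0, "y": 40, "z": 4, "ax": 0, "ay": 0, "az": 0, "fingers": 5}, {"x": 0, "y": 30, "z": 10, "ax": 0, "ay": 0, "az": 0, "fingers": 5}, {"x": 0, "y": 20, "z": 10, "ax": 0, "ay": 0, "az": 0, "fingers": 5}])

```text
t: 22.05
eef_pos: [0.4268, 0.0981, 0.1583]
tool_rot: [0.051, -0.012, 0.999, 0.0]
contact_force: [0.1, -0.1, -0.0]
gripper_width: 0.126
grasp_force: 31.7
```

Run:
```python
from h import *
plan([.4595,.0975,.162],1.2,6.2); T=cam("top"); ringtop(T,"blue"); print(tool()[0],proj(T,tool()[0]+[.042,0,.002]))
```

```text
turn [-0.  -0.4  0.2] then shift mm [-32.9  -1.3  -0.2]
180 ...........................
181 ...........................
182 ...........................
183 ...........................
184 ...........................
185 ...........................
186 ...........................
187 ...........................
188 ...........................
189 ...........................
190 ...........................
191 ...........................
192 ...........................
193 ...........................
194 ...........................
195 ...........................
196 ...........................
197 ...........................
198 ...........................
199 ...........................
200 ...........................
201 ...........................
202 ...........................
203 ...........................
204 ...........................
205 ...........................
206 ...........................
207 ...........................
208 ...........................
209 ...........................
210 ...........................
211 ...........................
[0.42622121 0.10032327 0.15691396] (np.float64(209.98888267193485), np.float64(210.96514625441762))
```

Emit:
jog_arm(rows=[{"x": 0, "y": -1.5, "z": -5, "ax": 0, "ay": 0, "az": 0, "fingers": 5}, {"x": 0, "y": 0, "z": 0, "ax": 0, "ay": 0, "az": 0, "fingers": 5}, {"x": -6, "y": 0, "z": 0.5, "ax": 0, "ay": 0, "az": 0, "fingers": 5}, {"x": -6, "y": 0, "z": 0.5, "ax": 0, "ay": 0, "az": 0, "fingers": 5}, {"x": -6, "y": 0, "z": 0.5, "ax": 0, "ay": 0, "az": 0, "fingers": 5}, {"x": -6, "y": 0, "z": 0.5, "ax": 0, "ay": 0, "az": 0, "fingers": 5}, {"x": -6, "y": 0, "z": 0.5, "ax": 0, "ay": 0, "az": 0, "fingers": 5}, {"x": 0, "y": 0, "z": 0, "ax": 0, "ay": 0, "az": 0, "fingers": 5}])

```text
t: 22.9
eef_pos: [0.4575, 0.0947, 0.1646]
tool_rot: [0.051, -0.011, 0.999, -0.0]
contact_force: [-2.8, 0.8, -1.7]
gripper_width: 0.129
grasp_force: 31.6
```

Run:
```python
from h import *
plan([.4595,.0975,.162],1.2,6.2); T=cam("top"); ringtop(T,"blue"); print(tool()[0],proj(T,tool()[0]+[.042,0,.002]))
c=cam("side"); print([ (s,ce.round(1)) for m,s,ce in blobs(masks(c)["blue"],5) if s[1]>120])
```

```text
turn [-0.1 -0.3  0. ] then shift mm [-1.7  2.8  2.8]
180 ...........................
181 ...........................
182 ...........................
183 ...........................
184 ...........................
185 ...........................
186 ...........................
187 ...........................
188 ...........................
189 ...........................
190 ...........................
191 ...........................
192 ...........................
193 .........###...............
194 ..........##...............
195 ...........##..............
196 ...........................
197 ...........................
198 ...........................
199 ...........................
200 ...........................
201 ...........................
202 ...........................
203 ...........................
204 ...........................
205 ...........................
206 ...........................
207 ...........................
208 ...........................
209 ...........................
210 ...........................
211 ...........................
[0.45700759 0.09470819 0.16446822] (np.float64(212.33600852825666), np.float64(198.18376809339438))
[(array([197, 177,  13,   7,  56], dtype=int32), array([202. , 179.4])), (array([220, 176,   7,   4,  17], dtype=int32), array([222.8, 177.7])), (array([233, 176,   3,   3,   5], dtype=int32), array([234. , 177.2])), (array([223, 202,   9,   6,  30], dtype=int32), array([226.8, 204.1]))]
```

Emit:
jog_arm(rows=[{"x": -1, "y": 2.5, "z": 0, "ax": 0, "ay": 0, "az": 0, "fingers": 5}, {"x": -1, "y": 0, "z": 1, "ax": 0, "ay": 0, "az": 0, "fingers": 5}, {"x": 0, "y": 0, "z": 0, "ax": 0, "ay": 0, "az": 0, "fingers": 5}, {"x": 0, "y": 0, "z": 0, "ax": 0, "ay": 0, "az": 0, "fingers": 5}, {"x": 0, "y": 0, "z": 0, "ax": 0, "ay": 0, "az": 0, "fingers": 5}, {"x": 0, "y": 0, "z": 0, "ax": 0, "ay": 0, "az": 0, "fingers": 5}, {"x": 0, "y": 0, "z": 0, "ax": 0, "ay": 0, "az": 0, "fingers": 5}, {"x": 0, "y": 0, "z": 0, "ax": 0, "ay": 0, "az": 0, "fingers": 5}])

```text
t: 23.8
eef_pos: [0.4594, 0.0976, 0.1642]
tool_rot: [0.052, -0.011, 0.999, 0.0]
contact_force: [-2.7, 1.3, -1.9]
gripper_width: 0.124
grasp_force: 31.6
```

Run:
```python
from h import *
T=cam("top"); print(tool()[0],bot.get_obs()["contact_force"].round(1),proj(T,tool()[0]+[.042,0,.002]))
p=T["pixels"][188:208,203:226].astype(int); r=p[:,:,2]-.35*p[:,:,0]
for i,row in enumerate(r): print(188+i," ".join("%3d"%v for v in row))
```

```text
[0.45940676 0.09758987 0.16417536] [-3.1  0.6 -1.3] (np.float64(211.20697968331257), np.float64(197.1868551664932))
188 -14 -15 -15 -14 -10   4  35  49  27   0 -11 -15 -20 -24 -25 -22 -15  -7  -4  -5  -4  -3  -2
189 -13 -13 -14 -12 -10   5  35  49  27  -2 -16 -18 -18 -23 -23 -19 -13  -8  -7  -5  -4  -3  -2
190 -11 -12 -11 -11  -9   6  36  48  29   4   4   9   2 -15 -21 -17 -13 -12 -10 -10  -7  -4  -2
191 -11 -11 -10 -10  -7   9  39  50  32  27  43  45  21  -9 -19 -16 -15 -19 -19 -17 -13  -7  -3
192  -7  -9 -10  -8   1  23  49  50  40  53  79  80  53  13  -7 -11 -15 -19 -22 -20 -15 -10  -3
193  -1  -8  -7   2  21  38  47  41  31  47  75  88  81  52  18  -2  -9 -14 -19 -21 -17 -12  -5
194   6   0   8  32  47  36  20  13   7  20  46  72  88  83  54  19  -2 -10 -16 -18 -17 -13  -7
195  14  14  38  67  65  28   2  -4  -3   7  29  52  75  90  79  42   6  -9 -13 -17 -18 -13  -8
196  17  20  44  71  61  22  -2  -6  -2   7  25  38  52  77  84  52   7 -12 -18 -21 -18 -12  -6
197  19  17  28  49  44  16  -2  -3   6  21  31  30  33  62  80  49   3 -18 -21 -21 -17 -12  -5
198  20  15  15  25  22 
[... 235 characters left out ...]
  -6 -17 -17 -16 -15 -14 -15
201  24  16  11  12  13   8   4  -2  -6  -1  12  44  74  77  51  12 -12 -16 -17 -15 -16 -15 -13
202  26  18  14  12  12  12   9  10  15  27  46  70  77  52  16  -7 -16 -17 -15 -16 -14 -15 -14
203  28  20  13  11  12  11  11  15  23  36  53  65  49  16  -7 -15 -17 -17 -15 -15 -14 -14 -15
204  30  22  16  13  10  12  11  13  15  22  30  33  14  -6 -15 -17 -17 -16 -16 -16 -15 -15 -14
205  30  25  18  13  12  11  12  12  15  16  15  12   1 -10 -15 -16 -17 -15 -16 -16 -15 -15 -15
206  31  26  19  13  12  12  11  13  16  16  15  12   6  -3 -10 -15 -15 -15 -15 -15 -14 -14 -14
207  30  29  20  15  12  11  12  13  16  19  18  14  11   4  -4 -12 -15 -16 -15 -14 -15 -15 -15
```

The blue ring (centre 211.6,197.7) encircles the nose (213,198), so I lower it.

Emit:
jog_arm(rows=[{"x": 0.5, "y": 0, "z": 5, "ax": 0, "ay": 0, "az": 0, "fingers": 5}, {"x": 0.5, "y": 0, "z": 5, "ax": 0, "ay": 0, "az": 0, "fingers": 5}, {"x": 0.5, "y": -1, "z": 5, "ax": 0, "ay": 0, "az": 0, "fingers": 5}, {"x": 0.5, "y": -1, "z": 5, "ax": 0, "ay": 0, "az": 0, "fingers": 5}, {"x": 0.5, "y": 0, "z": 5, "ax": 0, "ay": 0, "az": 0, "fingers": 5}, {"x": 0.5, "y": 0, "z": 6, "ax": 0, "ay": 0, "az": 0, "fingers": 5}, {"x": 0, "y": 0, "z": 0, "ax": 0, "ay": 0, "az": 0, "fingers": 5}, {"x": 0, "y": 0, "z": 0, "ax": 0, "ay": 0, "az": 0, "fingers": 5}])

```text
t: 24.65
eef_pos: [0.46, 0.0955, 0.133]
tool_rot: [0.052, -0.011, 0.999, 0.0]
contact_force: [0.1, -0.3, -0.3]
gripper_width: 0.128
grasp_force: 31.7
```

```bash
cat >> h.py <<'E'
def gateside(c): # brass-yellow pixels of gate, side view
    hsv=cv2.cvtColor(c["pixels"],cv2.COLOR_RGB2HSV)[150:192,222:245].astype(int); g=(hsv[:,:,0]>17)&(hsv[:,:,0]<30)&(hsv[:,:,1]>130)&(hsv[:,:,2]>80)
    for i,r in enumerate(g):
        x=np.nonzero(r)[0]
        if len(x) and i%3==0: print("gate row",150+i,"u",(x.mean()+222).round(1))
E
python3 - <<'E'
from h import *
S=cam("side"); gateside(S); print(tool()[0],bot.get_obs()["contact_force"].round(1)); print([ (s,ce.round(1)) for m,s,ce in blobs(masks(S)["blue"],5) if s[1]>120],proj(S,N))
E
```

```text
gate row 165 u 231.5
gate row 168 u 232.0
gate row 171 u 232.0
gate row 174 u 232.0
gate row 180 u 233.0
gate row 183 u 233.0
[0.46003725 0.09556067 0.13316348] [-0.1 -0.1 -0.5]
[(array([200, 187,  12,   7,  51], dtype=int32), array([203.9, 189.7])), (array([221, 187,   7,   3,  16], dtype=int32), array([223.9, 187.7])), (array([223, 202,   9,   5,  20], dtype=int32), array([227.4, 203.4]))] (np.float64(230.491490341893), np.float64(181.4113613430987))
```

Emit:
jog_arm(rows=[{"x": 0, "y": 0, "z": 0, "ax": 0, "ay": 0, "az": 0, "fingers": 20}, {"x": 0, "y": 0, "z": 0, "ax": 0, "ay": 0, "az": 0, "fingers": 30}, {"x": 0, "y": 0, "z": 0, "ax": 0, "ay": 0, "az": 0, "fingers": 30}, {"x": 0, "y": 0, "z": 0, "ax": 0, "ay": 0, "az": 0, "fingers": 30}, {"x": 0, "y": 0, "z": 0, "ax": 0, "ay": 0, "az": 0, "fingers": 30}, {"x": 2, "y": 0, "z": -15, "ax": 0, "ay": 0, "az": 0, "fingers": 30}, {"x": 5, "y": 0, "z": -20, "ax": 0, "ay": 0, "az": 0, "fingers": 30}, {"x": 5, "y": 0, "z": -25, "ax": 0, "ay": 0, "az": 0, "fingers": 30}])

```text
t: 25.5
eef_pos: [0.4408, 0.0948, 0.1914]
tool_rot: [0.051, -0.011, 0.999, -0.0]
contact_force: [0.3, 0.4, 0.4]
gripper_width: 0.355
grasp_force: 0.0
```

Emit:
jog_arm(rows=[{"x": 0, "y": -40, "z": 0, "ax": -0.2, "ay": 0, "az": -2.3, "fingers": 30}, {"x": 0, "y": -45, "z": 0, "ax": 0, "ay": 0, "az": 0, "fingers": 30}, {"x": 0, "y": -45, "z": 0, "ax": 0, "ay": 0, "az": 0, "fingers": 30}, {"x": 0, "y": -45, "z": 0, "ax": 0, "ay": 0, "az": 0, "fingers": 30}, {"x": 0, "y": -45, "z": 0, "ax": 0, "ay": 0, "az": 0, "fingers": 30}, {"x": -5, "y": -45, "z": 0, "ax": 0, "ay": 0, "az": 0, "fingers": 30}, {"x": -5, "y": -45, "z": 0, "ax": 0, "ay": 0, "az": 0, "fingers": 30}, {"x": -5, "y": -45, "z": 0, "ax": 0, "ay": 0, "az": 0, "fingers": 30}])

```text
t: 26.3
eef_pos: [0.477, -0.2601, 0.1936]
tool_rot: [0.052, -0.031, 0.998, 0.001]
contact_force: [0.8, 0.7, 0.1]
gripper_width: 0.354
grasp_force: 0.0
```

Run:
```python
from h import *
S=cam("side"); gateside(S)
print([ (k,s,ce.round(1)) for k in("red","blue") for m,s,ce in blobs(masks(S)[k],5) if s[1]>120 and s[0]<300])
c=cam("wrist"); spoons(c); plan([.497,-.306,.022],3.6,6.2); print(bot.get_obs()["q"].round(2))
```

```text
[('red', array([246, 139,   9,  11,  77], dtype=int32), array([250. , 144.1])), ('red', array([239, 189,   6,  34,  91], dtype=int32), array([241.9, 208.4]))]
green [ 209  121   30   91 1182] mean [ 0.4892 -0.3062] len 0.1066 eye [ 0.53745752 -0.30249276] dir [0.998 0.065] yaw 3.7 grip [ 0.4955 -0.3052]
 turn [-0.4 -0.2 -0.5] then shift mm [  1.  -41.9 173. ]
[ 0.02  0.28  0.48  2.   -0.24  0.82  2.26]
```

Emit:
jog_arm(rows=[{"x": 0, "y": -20, "z": 20, "ax": -0.4, "ay": 0, "az": -0.5, "fingers": 30}, {"x": 0, "y": -22, "z": 30, "ax": 0, "ay": 0, "az": 0, "fingers": 30}, {"x": 0, "y": 0, "z": 35, "ax": 0, "ay": 0, "az": 0, "fingers": 30}, {"x": 0, "y": 0, "z": 35, "ax": 0, "ay": 0, "az": 0, "fingers": 30}, {"x": 0, "y": 0, "z": 30, "ax": 0, "ay": 0, "az": 0, "fingers": 30}, {"x": 0, "y": 0, "z": 20, "ax": 0, "ay": 0, "az": 0, "fingers": 30}, {"x": 0, "y": 0, "z": 0, "ax": 0, "ay": 0, "az": 0, "fingers": 30}, {"x": 0, "y": 0, "z": 0, "ax": 0, "ay": 0, "az": 0, "fingers": 30}])

```text
t: 27.2
eef_pos: [0.4971, -0.298, 0.0245]
tool_rot: [0.051, -0.036, 0.998, 0.004]
contact_force: [-0.3, 0.4, 0.2]
gripper_width: 0.351
grasp_force: 0.0
```

Run:
```python
from h import *
c=cam("wrist"); spoons(c); plan([.497,-.306,.009],3.6,6.2); print(tool()[0])
T=cam("top");print([ (k,s,ce.round(1)) for k in("red","blue") for m,s,ce in blobs(masks(T)[k],5)])
S=cam("side");gateside(S)
```

```text
green [ 215  138   55  170 4820] mean [ 0.4879 -0.3061] len 0.1098 eye [ 0.53904525 -0.30255903] dir [0.997 0.077] yaw 4.4 grip [ 0.4972 -0.3058]
 turn [ 0.3 -0.2  0.5] then shift mm [ 2.8 -7.5 16.1]
[ 0.49756813 -0.29846954  0.02526783]
[('red', array([200, 165,  13,  12, 117], dtype=int32), array([206.2, 170.5])), ('red', array([212, 181,   9,   8,  35], dtype=int32), array([217.1, 184.9])), ('blue', array([163, 200,  15,   8, 120], dtype=int32), array([170. , 203.5]))]
```

Emit:
jog_arm(rows=[{"x": 1, "y": -7, "z": 0, "ax": 0, "ay": 0, "az": 0, "fingers": 30}, {"x": 1, "y": 0, "z": 8, "ax": 0, "ay": 0, "az": 0, "fingers": 30}, {"x": 0, "y": 0, "z": 8, "ax": 0, "ay": 0, "az": 0, "fingers": 30}, {"x": 0, "y": 0, "z": 0, "ax": 0, "ay": 0, "az": 0, "fingers": 15}, {"x": 0, "y": 0, "z": 0, "ax": 0, "ay": 0, "az": 0, "fingers": 5}, {"x": 0, "y": 0, "z": 0, "ax": 0, "ay": 0, "az": 0, "fingers": 5}, {"x": 0, "y": 0, "z": 0, "ax": 0, "ay": 0, "az": 0, "fingers": 5}, {"x": 0, "y": 0, "z": 0, "ax": 0, "ay": 0, "az": 0, "fingers": 5}])

```text
t: 28.15
eef_pos: [0.4974, -0.3053, 0.0083]
tool_rot: [0.052, -0.036, 0.998, 0.004]
contact_force: [-0.5, -0.1, 0.7]
gripper_width: 0.124
grasp_force: 32.4
```

Emit:
jog_arm(rows=[{"x": 0, "y": 0, "z": 0, "ax": 0, "ay": 0, "az": 0, "fingers": 5}, {"x": 0, "y": 0, "z": -10, "ax": 0, "ay": 0, "az": 0, "fingers": 5}, {"x": 0, "y": 0, "z": -25, "ax": 0, "ay": 0, "az": 0, "fingers": 5}, {"x": 0, "y": 0, "z": -35, "ax": 0, "ay": 0, "az": 0, "fingers": 5}, {"x": 0, "y": 0, "z": -40, "ax": 0, "ay": 0, "az": 0, "fingers": 5}, {"x": 0, "y": 0, "z": -40, "ax": 0, "ay": 0, "az": 0, "fingers": 5}, {"x": 0, "y": 0, "z": -25, "ax": 0, "ay": 0, "az": 0, "fingers": 5}, {"x": 0, "y": 0, "z": 0, "ax": 0, "ay": 0, "az": 0, "fingers": 5}])

```text
t: 28.95
eef_pos: [0.4808, -0.3091, 0.1869]
tool_rot: [0.055, -0.035, 0.998, 0.003]
contact_force: [-0.1, -0.7, -0.3]
gripper_width: 0.126
grasp_force: 32.4
```

Run:
```python
from h import *
plan([.435,.0975,.175],1.2,6.2)
S=cam("side");T=cam("top");gateside(S)
for n,c,(x,y,w,h) in(("S",S,(222,175,35,55)),("T",T,(205,178,24,24))):
    p=c["pixels"][y:y+h,x:x+w].astype(int); b=(p[:,:,2]>p[:,:,0]+25); r=(p[:,:,0]>p[:,:,1]*2.2)&(p[:,:,1]<p[:,:,2]*1.7)
    print(n)
    for i in range(0,h,1 if n=="T" else 2): print(y+i,"".join("B" if b[i,j] else "R" if r[i,j] else "." for j in range(w)))
```

```text
turn [0.4 0.1 2.8] then shift mm [ 38.3 407.4   7.8]
S
175 ...................................
177 ...................................
179 ...................................
181 ...................................
183 ...................................
185 ...................................
187 ...................................
189 ...................................
191 ...................................
193 ...................................
195 ...................................
197 ...................................
199 ........................R..........
201 .....................RR............
203 ...................RR..............
205 .....................R.............
207 ....................RR.............
209 ...................................
211 ...................................
213 ......................RR...........
215 .......................R...........
217 .......................RR..........
219 ......................RR.R.........
221 ......................RRR..........
223 ...................................
225 ...................................
227 ...................................
229 ...................................
T
178 ........................
179 ........................
180 ........................
181 ........................
182 ........................
183 ........................
184 ........................
185 ...........R............
186 ...........RR.R.........
187 ........RRRRRRRR........
188 .......RRRRRRRRR........
189 .......R...RRRRR........
190 ............RRRR........
191 .............RRR........
192 ........................
193 ........B...............
194 ........BBBBBB..........
195 ..........BBBBB.........
196 ..............B.........
197 ..............B.........
198 ........................
199 ........................
200 ........................
201 ........................
```

Run:
```python
from h import *
S=cam("side");T=cam("top")
a=cv2.resize(S["pixels"][140:230,195:265],None,fx=6,fy=6,interpolation=2)
b=cv2.resize(T["pixels"][160:220,185:245],None,fx=6,fy=6,interpolation=2)
b=cv2.copyMakeBorder(b,0,540-360,0,0,cv2.BORDER_CONSTANT)
cv2.imwrite("pics/h6.png",np.hstack([a,b])[:,:,::-1])
```

```text
(no output)
```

View pics/h6.png

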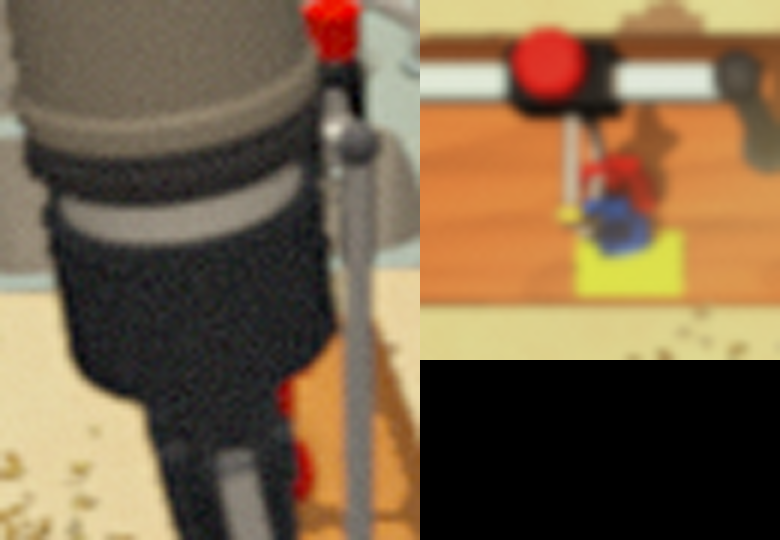

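Both red (622,180) and blue (617,222) hang from the hook; the side view is blocked by the arm. Now green.

Emit:
jog_arm(rows=[{"x": 5, "y": 35, "z": 0, "ax": 0.4, "ay": 0, "az": 2.8, "fingers": 5}, {"x": 8, "y": 45, "z": 0, "ax": 0, "ay": 0, "az": 0, "fingers": 5}, {"x": 8, "y": 45, "z": 0, "ax": 0, "ay": 0, "az": 0, "fingers": 5}, {"x": 8, "y": 45, "z": 0, "ax": 0, "ay": 0, "az": 0, "fingers": 5}, {"x": 8, "y": 45, "z": 0, "ax": 0, "ay": 0, "az": 0, "fingers": 5}, {"x": 3, "y": 45, "z": 0, "ax": 0, "ay": 0, "az": 0, "fingers": 5}, {"x": 0, "y": 45, "z": 0, "ax": 0, "ay": 0, "az": 0, "fingers": 5}, {"x": 0, "y": 45, "z": 0, "ax": 0, "ay": 0, "az": 0, "fingers": 5}])

```text
t: 29.95
eef_pos: [0.4288, 0.0429, 0.1783]
tool_rot: [0.051, -0.011, 0.999, 0.002]
contact_force: [0.4, -0.2, 0.7]
gripper_width: 0.128
grasp_force: 32.4
```

Run:
```python
from h import *
plan([.433,.097,.164],1.2,6.2); plan([.4595,.097,.164],1.2,6.2); S=cam("side"); gateside(S)
print([ (k,s,ce.round(1)) for k in("red","blue","green") for m,s,ce in blobs(masks(S)[k],5) if s[1]>120 and s[0]<300])
```

```text
turn [ 0.1 -0.4  0.1] then shift mm [-3.7 54.  14.8]
 turn [ 0.1 -0.4  0.1] then shift mm [-30.1  53.4  17.6]
gate row 165 u 231.0
gate row 168 u 232.0
gate row 171 u 232.0
gate row 174 u 232.0
gate row 180 u 233.0
gate row 183 u 233.0
[('red', array([246, 139,   9,  11,  77], dtype=int32), array([250.1, 144.2])), ('red', array([240, 189,   5,   7,  16], dtype=int32), array([242.3, 192.8])), ('red', array([240, 198,   7,  26,  74], dtype=int32), array([243.1, 212.4])), ('blue', array([235, 196,   5,  27,  62], dtype=int32), array([236.7, 211.6])), ('blue', array([223, 202,   9,   6,  29], dtype=int32), array([226.7, 204.1])), ('green', array([222, 178,   4,   3,   5], dtype=int32), array([223.8, 178.8])), ('green', array([185, 180,  14,   8,  73], dtype=int32), array([190.4, 182.9])), ('green', array([210, 180,   6,   4,  16], dtype=int32), array([212.4, 180.9])), ('green', array([218, 182,   5,   1,   5], dtype=int32), array([220., 182.]))]
```

Gate shut, and both spoons hang vertically. I move to the stage and push in.

Emit:
jog_arm(rows=[{"x": -1, "y": 25, "z": 5, "ax": 0, "ay": 0, "az": 0, "fingers": 5}, {"x": -1, "y": 20, "z": 5, "ax": 0, "ay": 0, "az": 0, "fingers": 5}, {"x": -1, "y": 9, "z": 4, "ax": 0, "ay": 0, "az": 0, "fingers": 5}, {"x": 0, "y": 0, "z": 0, "ax": 0, "ay": 0, "az": 0, "fingers": 5}, {"x": 0, "y": 0, "z": 0, "ax": 0, "ay": 0, "az": 0, "fingers": 5}, {"x": 0, "y": 0, "z": 0, "ax": 0, "ay": 0, "az": 0, "fingers": 5}, {"x": 0, "y": 0, "z": 0, "ax": 0, "ay": 0, "az": 0, "fingers": 5}, {"x": 0, "y": 0, "z": 0, "ax": 0, "ay": 0, "az": 0, "fingers": 5}])

```text
t: 30.8
eef_pos: [0.4334, 0.0949, 0.1658]
tool_rot: [0.052, -0.01, 0.999, 0.002]
contact_force: [0.4, 0.9, -1.4]
gripper_width: 0.127
grasp_force: 32.4
```

Run:
```python
from h import *
plan([.4595,.097,.164],1.2,6.2); print(tool()[0])
```

```text
turn [ 0.2 -0.3 -0. ] then shift mm [-25.8   1.6   4.6]
[0.43338702 0.09485481 0.16582088]
```

Emit:
jog_arm(rows=[{"x": -5, "y": 1.5, "z": 1.5, "ax": 0, "ay": 0, "az": 0, "fingers": 5}, {"x": -5, "y": 0, "z": 1, "ax": 0, "ay": 0, "az": 0, "fingers": 5}, {"x": -5, "y": 0, "z": 1, "ax": 0, "ay": 0, "az": 0, "fingers": 5}, {"x": -5, "y": 0, "z": 0.5, "ax": 0, "ay": 0, "az": 0, "fingers": 5}, {"x": -5, "y": 0, "z": 0.5, "ax": 0, "ay": 0, "az": 0, "fingers": 5}, {"x": -1, "y": 0, "z": 0, "ax": 0, "ay": 0, "az": 0, "fingers": 5}, {"x": 0, "y": 0, "z": 0, "ax": 0, "ay": 0, "az": 0, "fingers": 5}, {"x": 0, "y": 0, "z": 0, "ax": 0, "ay": 0, "az": 0, "fingers": 5}])

```text
t: 31.6
eef_pos: [0.459, 0.0974, 0.1635]
tool_rot: [0.051, -0.011, 0.999, 0.002]
contact_force: [-3.2, -0.5, -2.3]
gripper_width: 0.129
grasp_force: 32.3
```

Run:
```python
from h import *
T=cam("top"); print(tool()[0],bot.get_obs()["contact_force"].round(1),proj(T,tool()[0]+[.0417,0.001,.003]))
p=T["pixels"][188:208,203:226].astype(int); r=p[:,:,1]-.6*p[:,:,0]
for i,row in enumerate(r): print(188+i," ".join("%3d"%v for v in row))
S=cam("side");gateside(S)
```

```text
[0.45905159 0.09737569 0.16357625] [-3.8 -0.8 -2.6] (np.float64(210.85270255104436), np.float64(197.43248252027664))
188  -1  -1  -2   0   0   7  29  37  20   4 -11 -34 -50 -57 -56 -47 -43 -39 -31 -16  -5   0   3
189   0   0   1   1   2   9  29  38  24  11   7  -1 -21 -45 -48 -42 -40 -43 -39 -25  -9   0   3
190   2   3   4   4   4  10  30  39  27  16  21  21   0 -28 -35 -32 -38 -46 -44 -32 -14   0   4
191   1   2   6   5   6  12  30  39  30  24  33  32  17  -7 -15 -19 -30 -41 -43 -33 -17  -1   3
192   1   1   4   4   5  15  34  40  34  41  55  54  40  20   7   0 -15 -31 -38 -31 -17  -3   3
193   8   2   1   4  10  23  36  36  33  44  62  68  62  45  29  20   6 -14 -26 -23 -12  -1   3
194  14   7   5  14  28  32  32  28  27  35  49  61  67  64  48  32  20   9   0  -2   0   3   5
195  17  14  13  26  43  38  31  28  26  28  35  43  57  67  61  43  30  28  22  14   7   5   7
196  18  17  17  26  33  30  25  24  24  27  29  33  42  60  64  47  32  31  30  20  12   7   8
197  19  18  16  16  18  16  16  18  21  27  29  28  33  54  62  47  32  30  31  25  16  12  12
198  23  20  16  12  10
[... 362 characters left out ...]
02  24  23  19  14  12  12  12  13  20  29  38  50  60  53  41  35  34  35  35  36  36  37  36
203  24  25  22  15  12  12  12  13  17  25  38  51  49  41  36  35  35  36  35  36  36  37  36
204  26  28  24  16  13  12  12  11  13  18  26  33  34  35  35  35  35  35  35  36  36  35  36
205  27  29  26  18  13  12  12  13  13  15  17  19  22  28  34  35  35  35  36  36  37  36  36
206  26  30  28  20  15  13  11  13  14  15  15  16  16  22  28  33  36  35  36  36  36  36  35
207  26  29  30  23  15  13  12  12  14  16  16  15  16  18  23  30  34  36  35  36  35  36  35
gate row 165 u 231.5
gate row 168 u 232.5
gate row 171 u 234.5
gate row 174 u 236.0
gate row 177 u 238.5
gate row 180 u 240.0
```

Emit:
jog_arm(rows=[{"x": 0.5, "y": 0, "z": 5, "ax": 0, "ay": 0, "az": 0, "fingers": 5}, {"x": 0.5, "y": 0, "z": 5, "ax": 0, "ay": 0, "az": 0, "fingers": 5}, {"x": 0.5, "y": -1, "z": 5, "ax": 0, "ay": 0, "az": 0, "fingers": 5}, {"x": 0.5, "y": -1, "z": 5, "ax": 0, "ay": 0, "az": 0, "fingers": 5}, {"x": 0.5, "y": 0, "z": 5, "ax": 0, "ay": 0, "az": 0, "fingers": 5}, {"x": 0.5, "y": 0, "z": 5.5, "ax": 0, "ay": 0, "az": 0, "fingers": 5}, {"x": 0, "y": 0, "z": 0, "ax": 0, "ay": 0, "az": 0, "fingers": 5}, {"x": 0, "y": 0, "z": 0, "ax": 0, "ay": 0, "az": 0, "fingers": 5}])

```text
t: 32.5
eef_pos: [0.4602, 0.0957, 0.1332]
tool_rot: [0.052, -0.011, 0.999, 0.002]
contact_force: [1.4, 0.7, -0.1]
gripper_width: 0.127
grasp_force: 32.4
```

Run:
```python
from h import *
S=cam("side"); gateside(S); print(tool()[0],bot.get_obs()["contact_force"].round(1))
```

```text
gate row 165 u 231.5
gate row 168 u 232.0
gate row 171 u 232.0
gate row 174 u 232.0
gate row 180 u 233.0
gate row 183 u 233.0
[0.46025687 0.0957241  0.13340252] [-0.5  0.2 -0.4]
```

Emit:
jog_arm(rows=[{"x": 0, "y": 0, "z": 0, "ax": 0, "ay": 0, "az": 0, "fingers": 20}, {"x": 0, "y": 0, "z": 0, "ax": 0, "ay": 0, "az": 0, "fingers": 30}, {"x": 0, "y": 0, "z": 0, "ax": 0, "ay": 0, "az": 0, "fingers": 30}, {"x": 0, "y": 0, "z": 0, "ax": 0, "ay": 0, "az": 0, "fingers": 30}, {"x": 0, "y": 0, "z": 0, "ax": 0, "ay": 0, "az": 0, "fingers": 30}, {"x": 2, "y": 0, "z": -15, "ax": 0, "ay": 0, "az": 0, "fingers": 30}, {"x": 5, "y": 0, "z": -20, "ax": 0, "ay": 0, "az": 0, "fingers": 30}, {"x": 5, "y": 0, "z": -25, "ax": 0, "ay": 0, "az": 0, "fingers": 30}])

```text
t: 33.35
eef_pos: [0.441, 0.0948, 0.1917]
tool_rot: [0.051, -0.011, 0.999, 0.001]
contact_force: [-0.5, 0.6, 0.1]
gripper_width: 0.35
grasp_force: 0.0
```

Emit:
jog_arm(rows=[{"x": 0, "y": 0, "z": -35, "ax": 0, "ay": 0, "az": 0, "fingers": 40}, {"x": 0, "y": 0, "z": -40, "ax": 0, "ay": 0, "az": 0, "fingers": 50}, {"x": 0, "y": 0, "z": -40, "ax": 0, "ay": 0, "az": 0, "fingers": 50}, {"x": 0, "y": 0, "z": -30, "ax": 0, "ay": -6, "az": 0, "fingers": 50}, {"x": -10, "y": 0, "z": 0, "ax": 0, "ay": -6.5, "az": 0, "fingers": 50}, {"x": -20, "y": 0, "z": 0, "ax": 0, "ay": -6.5, "az": 0, "fingers": 50}, {"x": -20, "y": 0, "z": 0, "ax": 0, "ay": 0, "az": 0, "fingers": 50}, {"x": 0, "y": 0, "z": 0, "ax": 0, "ay": 0, "az": 0, "fingers": 50}])

```text
t: 34.15
eef_pos: [0.4748, 0.0954, 0.3539]
tool_rot: [0.217, -0.01, 0.976, 0.004]
contact_force: [-0.5, -0.4, 0.4]
gripper_width: 0.587
grasp_force: 0.0
```

Run:
```python
from h import *
P,Q=tool(); print(P,bot.get_obs()["q"].round(2))
g=[.558,.0975,.2465]; plan(np.array(g)-ori(1.2,25).apply([0,0,.08]),1.2,25,"stand"); plan(g,1.2,25)
S=cam("side"); gateside(S); T=cam("top"); W=cam("wrist")
print([ (n,k,s,ce.round(1)) for n,c in(("S",S),("T",T)) for k in("red","blue","green") for m,s,ce in blobs(masks(c)[k],4) if s[1]>120 and s[0]<300])
print([(s,ce.round(1)) for m,s,ce in blobs(masks(W)["red"])],proj(W,[.5515,.097,.255]))
for n,c,(x,y,w,h) in(("S",S,(225,183,28,50)),):
    hsv=cv2.cvtColor(c["pixels"],cv2.COLOR_RGB2HSV)[y:y+h,x:x+w].astype(int);H,Sa=hsv[:,:,0],hsv[:,:,1]
    for i in range(h): print(y+i,"".join("B" if 100<a<125 and s>90 else "G" if 45<a<85 and s>90 else "R" if (a<7 or a>172) and s>110 else "." for a,s in zip(H[i],Sa[i])))
```

```text
[0.47477243 0.09540446 0.3538975 ] [-0.66 -0.2   0.18  2.13  0.3   0.83  0.96]
stand turn [ 0.2  0.  -0. ] then shift mm [-30.1   0.4  52.5]
 turn [ 0.2  0.  -0. ] then shift mm [-30.1   0.4 132.5]
gate row 165 u 231.5
gate row 168 u 232.0
gate row 171 u 232.0
gate row 174 u 232.0
gate row 180 u 233.0
gate row 183 u 233.0
[('S', 'red', array([246, 139,   9,  11,  76], dtype=int32), array([250.1, 144.2])), ('S', 'red', array([244, 190,   2,   7,  12], dtype=int32), array([244.5, 192.8])), ('S', 'red', array([245, 198,   4,  12,  19], dtype=int32), array([246.1, 202.4])), ('S', 'red', array([246, 211,   6,  12,  51], dtype=int32), array([248.6, 217.5])), ('S', 'blue', array([239, 189,   2,   7,   9], dtype=int32), array([239.8, 192.3])), ('S', 'blue', array([239, 200,   4,   4,   7], dtype=int32), array([240.1, 201.1])), ('S', 'blue', array([223, 202,   7,   5,  19], dtype=int32), array([226.2, 203.4])), ('S', 'blue', array([230, 202,   2,   3,   4], dtype=int32), array([230.2, 203.2])), ('S', 'blue', array([240, 214,   4,   9,  29], dtype=int32), array([241.3, 218.6])), ('S', 'green',
[... 2013 characters left out ...]
.R.....
212 .......G.......B.....RR.....
213 ......GG.......B.....RRRR...
214 ......GG.......B......RRRR..
215 .....GGGG......BB..R.RRRRRR.
216 .....GGGGG....BBBBB..RRRRRRR
217 .....GGGGG....BBBBB.RRRRRRRR
218 .....GGGGG....BBBBB.RRRRRRRR
219 .....GGGGG....BBBBB.RRRRRRR.
220 ....GGGGGG.....BBBB.RRRRRRR.
221 .....GGGG......BBBB.R.RRRRR.
222 .....GGGG......BBBB...RRRRR.
223 .......................R....
224 ............................
225 ............................
226 ............................
227 ............................
228 ............................
229 ............................
230 ............................
231 ............................
232 ............................
```

All three spoons hang in a row with the gate shut. I return to the knob.

Emit:
jog_arm(rows=[{"x": -15, "y": 0.5, "z": 10, "ax": 0.2, "ay": 0, "az": 0, "fingers": 50}, {"x": -15.5, "y": 0.5, "z": 20, "ax": 0, "ay": 0, "az": 0, "fingers": 50}, {"x": 0, "y": 0, "z": 25, "ax": 0, "ay": 0, "az": 0, "fingers": 50}, {"x": 0, "y": 0, "z": 25, "ax": 0, "ay": 0, "az": 0, "fingers": 50}, {"x": 0, "y": 0, "z": 20, "ax": 0, "ay": 0, "az": 0, "fingers": 50}, {"x": 0, "y": 0, "z": 0, "ax": 0, "ay": 0, "az": 0, "fingers": 50}, {"x": 0, "y": 0, "z": 0, "ax": 0, "ay": 0, "az": 0, "fingers": 50}, {"x": 0, "y": 0, "z": 0, "ax": 0, "ay": 0, "az": 0, "fingers": 50}])

```text
t: 35.1
eef_pos: [0.5435, 0.0981, 0.2759]
tool_rot: [0.216, -0.01, 0.976, 0.002]
contact_force: [-0.2, 0.1, 0.5]
gripper_width: 0.588
grasp_force: 0.0
```

Run:
```python
from h import *
plan([.559,.098,.2465],1.2,25); W=cam("wrist");print(tool()[0])
print([(s,ce.round(1)) for m,s,ce in blobs(masks(W)["red"],200)],proj(W,[.5525,.098,.255]),proj(W,[.5525,.098,.267]))
```

```text
turn [ 0. -0. -0.] then shift mm [-1.6 -0.4 33.2]
[0.54356187 0.09809902 0.27608394]
[(array([ 238,  201,   42,   51, 1779], dtype=int32), array([258.2, 226.3])), (array([ 66, 238,  42,  24, 278], dtype=int32), array([ 88.7, 244.7]))] (np.float64(256.38675427294476), np.float64(222.29739080483822)) (np.float64(256.44475753903777), np.float64(237.79387631702676))
```

Emit:
jog_arm(force=40, rows=[{"x": -1, "y": 0.5, "z": 15, "ax": 0, "ay": 0, "az": 0, "fingers": 50}, {"x": 0, "y": 0, "z": 12, "ax": 0, "ay": 0, "az": 0, "fingers": 50}, {"x": 0, "y": 0, "z": 5, "ax": 0, "ay": 0, "az": 0, "fingers": 50}, {"x": 0, "y": 0, "z": 0, "ax": 0, "ay": 0, "az": 0, "fingers": 50}, {"x": 0, "y": 0, "z": 0, "ax": 0, "ay": 0, "az": 0, "fingers": 30}, {"x": 0, "y": 0, "z": 0, "ax": 0, "ay": 0, "az": 0, "fingers": 15}, {"x": 0, "y": 0, "z": 0, "ax": 0, "ay": 0, "az": 0, "fingers": 15}, {"x": 0, "y": 0, "z": 0, "ax": 0, "ay": 0, "az": 0, "fingers": 15}])

```text
t: 35.95
eef_pos: [0.5579, 0.0988, 0.2469]
tool_rot: [0.216, -0.01, 0.976, 0.002]
contact_force: [-2.9, 1.1, 4.7]
gripper_width: 0.289
grasp_force: 39.1
```

Emit:
jog_arm(rows=[{"x": 0, "y": 0, "z": 0, "ax": 0, "ay": 0, "az": 0, "fingers": 15}, {"x": 0, "y": 0, "z": 0, "ax": 0, "ay": 0, "az": 0, "fingers": 15}, {"x": 0, "y": 0, "z": 0, "ax": 0, "ay": 0, "az": 0, "fingers": 15}, {"x": 0, "y": 0, "z": 0, "ax": 0, "ay": 0, "az": 0, "fingers": 15}, {"x": 0, "y": 0, "z": 0, "ax": 0, "ay": 0, "az": 0, "fingers": 15}, {"x": 0, "y": 0, "z": 0, "ax": 0, "ay": 0, "az": 0, "fingers": 15}, {"x": 0, "y": 0, "z": 0, "ax": 0, "ay": 0, "az": 0, "fingers": 15}, {"x": 0, "y": 0, "z": 0, "ax": 0, "ay": 0, "az": 0, "fingers": 15}])

```text
t: 36.75
eef_pos: [0.558, 0.0987, 0.2469]
tool_rot: [0.216, -0.01, 0.976, 0.002]
contact_force: [-3.8, -0.4, 5.7]
gripper_width: 0.288
grasp_force: 39.2
```

Run:
```python
from h import *
print(tool()[0]); d([0,0,17]); d((st(0,.07,0)-st(0,-.07,0))*1000)
```

```text
[0.55798573 0.0987281  0.2468502 ]
world [ 0  0 17] -> tool now [ -7.17   0.   -15.41]
world [ -2.9 140.    0. ] -> tool now [ 5.0e-02  1.4e+02 -0.0e+00]
```

Emit:
jog_arm(rows=[{"x": -2.5, "y": 0, "z": -5, "ax": 0, "ay": 0, "az": 0, "fingers": 15}, {"x": -2.5, "y": 0, "z": -5, "ax": 0, "ay": 0, "az": 0, "fingers": 15}, {"x": -2.2, "y": 0, "z": -5.4, "ax": 0, "ay": 0, "az": 0, "fingers": 15}, {"x": 0, "y": 0, "z": 0, "ax": 0, "ay": 0, "az": 0, "fingers": 15}, {"x": 0, "y": 3, "z": 0, "ax": 0, "ay": 0, "az": 0, "fingers": 15}, {"x": 0, "y": 6, "z": 0, "ax": 0, "ay": 0, "az": 0, "fingers": 15}, {"x": 0, "y": 8, "z": 0, "ax": 0, "ay": 0, "az": 0, "fingers": 15}, {"x": 0, "y": 8, "z": 0, "ax": 0, "ay": 0, "az": 0, "fingers": 15}])

```text
t: 37.55
eef_pos: [0.5572, 0.1242, 0.263]
tool_rot: [0.215, -0.01, 0.976, 0.002]
contact_force: [2.4, -1.6, -2.6]
gripper_width: 0.288
grasp_force: 39.4
```

Emit:
jog_arm(rows=[{"x": 0, "y": 8, "z": 0, "ax": 0, "ay": 0, "az": 0, "fingers": 15}, {"x": 0, "y": 8, "z": 0, "ax": 0, "ay": 0, "az": 0, "fingers": 15}, {"x": 0, "y": 8, "z": 0, "ax": 0, "ay": 0, "az": 0, "fingers": 15}, {"x": 0, "y": 8, "z": 0, "ax": 0, "ay": 0, "az": 0, "fingers": 15}, {"x": 0, "y": 8, "z": 0, "ax": 0, "ay": 0, "az": 0, "fingers": 15}, {"x": 0, "y": 8, "z": 0, "ax": 0, "ay": 0, "az": 0, "fingers": 15}, {"x": 0, "y": 8, "z": 0, "ax": 0, "ay": 0, "az": 0, "fingers": 15}, {"x": 0, "y": 8, "z": 0, "ax": 0, "ay": 0, "az": 0, "fingers": 15}])

```text
t: 38.35
eef_pos: [0.5558, 0.1882, 0.2631]
tool_rot: [0.215, -0.01, 0.976, 0.002]
contact_force: [-0.4, -1.5, -2.6]
gripper_width: 0.287
grasp_force: 39.5
```

Emit:
jog_arm(rows=[{"x": 0, "y": 8, "z": 0, "ax": 0, "ay": 0, "az": 0, "fingers": 15}, {"x": 0, "y": 8, "z": 0, "ax": 0, "ay": 0, "az": 0, "fingers": 15}, {"x": 0, "y": 8, "z": 0, "ax": 0, "ay": 0, "az": 0, "fingers": 15}, {"x": 0, "y": 8, "z": 0, "ax": 0, "ay": 0, "az": 0, "fingers": 15}, {"x": 0, "y": 6, "z": 0, "ax": 0, "ay": 0, "az": 0, "fingers": 15}, {"x": 0, "y": 3, "z": 0, "ax": 0, "ay": 0, "az": 0, "fingers": 15}, {"x": 0, "y": 0, "z": 0, "ax": 0, "ay": 0, "az": 0, "fingers": 15}, {"x": 0, "y": 0, "z": 0, "ax": 0, "ay": 0, "az": 0, "fingers": 15}])

```text
t: 39.15
eef_pos: [0.555, 0.2291, 0.2632]
tool_rot: [0.216, -0.01, 0.976, 0.002]
contact_force: [-1.4, 0.4, -2.7]
gripper_width: 0.287
grasp_force: 39.6
```

Run:
```python
from h import *
P=tool()[0];print(P,bot.get_obs()["contact_force"].round(1)); d((np.array([.5551,.2395,.2635])-P)*1000); d([0,0,-16])
```

```text
[0.55498745 0.22907111 0.26321699] [-1.4  0.4 -2.7]
world [ 0.1 10.4  0.3] -> tool now [-0.42 10.42 -0.11]
world [  0   0 -16] -> tool now [ 6.74 -0.   14.51]
```

Emit:
jog_arm(rows=[{"x": 0, "y": 4, "z": 0, "ax": 0, "ay": 0, "az": 0, "fingers": 15}, {"x": 0, "y": 4, "z": 0, "ax": 0, "ay": 0, "az": 0, "fingers": 15}, {"x": 0, "y": 2.5, "z": 0, "ax": 0, "ay": 0, "az": 0, "fingers": 15}, {"x": 0, "y": 0, "z": 0, "ax": 0, "ay": 0, "az": 0, "fingers": 15}, {"x": 0, "y": 0, "z": 0, "ax": 0, "ay": 0, "az": 0, "fingers": 15}, {"x": 2.2, "y": 0, "z": 4.8, "ax": 0, "ay": 0, "az": 0, "fingers": 15}, {"x": 1.4, "y": 0, "z": 3, "ax": 0, "ay": 0, "az": 0, "fingers": 15}, {"x": 0, "y": 0, "z": 0, "ax": 0, "ay": 0, "az": 0, "fingers": 15}])

```text
t: 39.95
eef_pos: [0.5548, 0.239, 0.254]
tool_rot: [0.215, -0.01, 0.976, 0.002]
contact_force: [-3.5, 1.3, -2.6]
gripper_width: 0.283
grasp_force: 39.7
```

Emit:
jog_arm(rows=[{"x": 0, "y": 0, "z": 0, "ax": 0, "ay": 0, "az": 0, "fingers": 15}, {"x": 1, "y": 0, "z": 2, "ax": 0, "ay": 0, "az": 0, "fingers": 15}, {"x": 1, "y": 0, "z": 2, "ax": 0, "ay": 0, "az": 0, "fingers": 15}, {"x": 0, "y": 0, "z": 0, "ax": 0, "ay": 0, "az": 0, "fingers": 15}, {"x": 0, "y": 0, "z": 0, "ax": 0, "ay": 0, "az": 0, "fingers": 15}, {"x": 0, "y": 0, "z": 0, "ax": 0, "ay": 0, "az": 0, "fingers": 15}, {"x": 0, "y": 0, "z": 0, "ax": 0, "ay": 0, "az": 0, "fingers": 15}, {"x": 0, "y": 0, "z": 0, "ax": 0, "ay": 0, "az": 0, "fingers": 15}])

```text
t: 40.75
eef_pos: [0.5548, 0.239, 0.2502]
tool_rot: [0.216, -0.01, 0.976, 0.002]
contact_force: [-3.1, 0.2, -2.4]
gripper_width: 0.288
grasp_force: 39.7
```

The pin is in the notch (spring force only). I finish lowering, release and retreat.

Emit:
jog_arm(rows=[{"x": 1.3, "y": 0, "z": 2.8, "ax": 0, "ay": 0, "az": 0, "fingers": 15}, {"x": 0, "y": 0, "z": 0, "ax": 0, "ay": 0, "az": 0, "fingers": 15}, {"x": 0, "y": 0, "z": 0, "ax": 0, "ay": 0, "az": 0, "fingers": 45}, {"x": 0, "y": 0, "z": 0, "ax": 0, "ay": 0, "az": 0, "fingers": 45}, {"x": 0, "y": 0, "z": 0, "ax": 0, "ay": 0, "az": 0, "fingers": 45}, {"x": 0, "y": 0, "z": -15, "ax": 0, "ay": 0, "az": 0, "fingers": 45}, {"x": 0, "y": 0, "z": -35, "ax": 0, "ay": 0, "az": 0, "fingers": 45}, {"x": 0, "y": 0, "z": -45, "ax": 0, "ay": 0, "az": 0, "fingers": 45}])

```text
t: 41.55
eef_pos: [0.5143, 0.2374, 0.3328]
tool_rot: [0.215, -0.01, 0.977, 0.001]
contact_force: [0.6, 0.2, 0.5]
gripper_width: 0.525
grasp_force: 0.0
```

Emit:
jog_arm(rows=[{"x": 0, "y": 0, "z": -20, "ax": 0, "ay": 0, "az": 0, "fingers": 45}, {"x": 0, "y": 0, "z": 0, "ax": 0, "ay": 0, "az": 0, "fingers": 45}, {"x": 0, "y": 0, "z": 0, "ax": 0, "ay": 0, "az": 0, "fingers": 45}, {"x": 0, "y": 0, "z": 0, "ax": 0, "ay": 0, "az": 0, "fingers": 45}, {"x": 0, "y": 0, "z": 0, "ax": 0, "ay": 0, "az": 0, "fingers": 45}, {"x": 0, "y": 0, "z": 0, "ax": 0, "ay": 0, "az": 0, "fingers": 45}, {"x": 0, "y": 0, "z": 0, "ax": 0, "ay": 0, "az": 0, "fingers": 45}, {"x": 0, "y": 0, "z": 0, "ax": 0, "ay": 0, "az": 0, "fingers": 45}])

```text
t: 42.35
eef_pos: [0.5064, 0.238, 0.351]
tool_rot: [0.215, -0.01, 0.976, 0.002]
contact_force: [0.3, 0.8, 0.8]
gripper_width: 0.529
grasp_force: 0.0
```

Run:
```python
from h import *
def k(c,x0,x1,y1): return [ce for m,s,ce in blobs(masks(c)["red"],30) if x0<ce[0]<x1 and ce[1]<y1]
def spoon(c):
    hsv=cv2.cvtColor(c["pixels"],cv2.COLOR_RGB2HSV)[160:205,222:252].astype(int);return hsv[:,:,0],hsv[:,:,1]
T=cam("top");S=cam("side"); a,b=k(T,135,160,180),k(S,235,255,150); print(a,b); print(tri(T,a[0],S,b[0]))
H,Sa=spoon(S)
for i in range(0,45): print(160+i,"".join("B" if 100<h<125 and s>90 else "G" if 45<h<75 and s>90 else "R" if (h<7 or h>172) and s>110 else "y" if 17<h<30 and s>130 else "." for h,s in zip(H[i],Sa[i])))
import time
for j in range(30): S2=cam("side")
print("motion",cv2.absdiff(S["pixels"],S2["pixels"])[150:215,222:252].max())
```

```text
[array([143.98113208, 170.73584906])] [array([242.73770492, 128.8852459 ])]
[0.55019296 0.23738826 0.25523546]
160 ..............................
161 ..............................
162 ......y.......................
163 ......y.......................
164 ......y.......................
165 ..............................
166 ..............................
167 ..............................
168 ..............................
169 ................R.............
170 ........GG.BB...RR............
171 ........GG.BB...RR............
172 ........GG.BBB..RR............
173 ........GG.BB...RRR...........
174 .......GGG.BB...RRR...........
175 .......GG..BB...RRR...........
176 .......GG..BB...RRR...........
177 .......GG..BB...RRR...........
178 .......GG..BB...RRR...........
179 .......G...BBB...RRRR.........
180 ......GGGG.BBBBB.RRRRR........
181 ......GGGG..BBBB.RRRRR........
182 ......GGGGG.B....RRR..........
183 ......GG...BB....RR...........
184 ......G....BB....RRR..........
185 ......G.....B....RRR..........
186 .....GG.....B.....RR..........
187 .....GG.....B.....RR..........
188 .....G......B.....RR..........
189 .....G......B.....RR..........
190 .....G......B.....RR..........
191 .....G......B.....RRR.........
192 .....G......B.....RRRR........
193 ....GG......BB...RRRRR........
194 ..y.GGG.y...BBB..RRRRRR.......
195 ..yGGGG.y...BBBB.RRRRRR.......
196 ..yGGGGGy...BBBB.RRRRR........
197 .y.GGGGGy...BBBB.RRRRRR.......
198 .y.GGGG.y...BBBB.RRRRRR.......
199 .yyGGGG.....BBBB...RRRR.......
200 ...GGGG.....BBB....RRRR.......
201 ..B....BB...........R.........
202 .BBBBBBBB.....................
203 .BBBBBBBBB....................
204 .BBBBBBBBB....................
motion 26
```

Parked: the knob position matches the start and all three spoons hang still. Handing in.

```bash
python3 -c "
from station import bot
print(bot.get_obs()['t'],bot.hand_in())"
```

```text
the job is handed in; nothing more can be done
43.95 None
```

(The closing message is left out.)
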